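# Set up the sauce dispenser and fill the bottle crate

## Robot

A 6-joint arm with a two-finger parallel gripper is mounted at the origin on the work surface; the furniture and walls round the work are solid. World frame = base frame: x ahead of the robot, y to its left, z up, the work surface at z = 0. Lengths are in m, angles in rad, forces in N, time in s.
With the tool pointing down it reaches from about 0.35 to 0.8 m from the base axis. Payload 7.3 kg.
Tool frame: the origin (TCP) lies between the finger pads; the fingertips stand ahead of it and the grasp point (between the pads) lies 3 mm ahead of it (robot.nose_length is the z of the fingertips in the tool frame, in m); z points along the fingers, y is the line along which they close (so a half turn about z gives the same grasp; the last joint's range is limited). The gripper opens to 85 mm and grips with 20 to 120 N. Pads are 22 mm wide; open, the fingers measure 114 mm over their backs; the gripper's body (76 mm by 85 mm) begins 54 mm behind the grasp point. The pads swing forward as they close: fully open they stand 13 mm farther back than shut.
Start: joints at [1.071, 0.342, 1.524, -0, 1.275, -0.146], TCP at [0.182, 0.493, 0.253] pointing down, gripper open.
Joint ranges: [-2.53, 2.53], [-0.77, 2.02], [0.04, 2.7], [-1, 4.14], [0.28, 2.66], [-3.11, 3.11]. Speed limits (rad/s): [2.57, 2.57, 3.14, 3.14, 3.14, 3.14].

## Interface

Orientations are given as a rotation vector (axis times angle).
In Python, from station import robot, imaging gives the robot as it stands. The module is installed in compiled form; this text tells all that it offers.
- The arm moves only by the shell command python3 -m creep 'ROWS'. ROWS is JSON, a list of rows, each a list of 7 numbers: the shift along the tool's x, y, z in cm, then the turn, a rotation vector about the tool's x, y, z in degrees, then the closure, from 0 (fully open) to 1 (shut). In form: [[dx, dy, dz, wx, wy, wz, gripper], ...]. A call has 1 to 5 rows; each row shifts and turns the commanded pose from where the row before left it, along the tool's axes as they then stand; what a row does not reach is not made up. A row lasts 1/10 s, in which the tool goes at most 50 mm and 8.59 degrees, less where a joint would pass 70% of its speed; a pose out of reach is approached as far as the arm can. A call is refused whole if a number of a shift passes 5 or a number of a turn 8.59, either way. A call with a gripper value outside its range is refused whole. The fingers move at their own pace and stop on an object; the grip force is fixed at half the most. Time passes only in rows, so rows that do not move let the fingers close. It gives the time, the measured TCP pose, the force, the opening and the grip force at its end, in the units of the state.
- robot.get_obs(): the state, without advancing time (a new reading comes with each control period).
- imaging.camera(name): name is "side" or "top" or "wrist"; returns a dict with "pixels" (384x512x3 uint8, red, green, blue), "fx", "fy", "cx", "cy" (pixels), "position" and "rotation" of the camera in the world; the wrist camera has in their place "tool_from_camera" (4x4, takes a point from camera to tool coordinates, whose origin is the TCP and whose axes are the flange's). Camera axes: x right, y up, looking along -z (the intrinsics and any distortion apply to the point x, -y, -z); pixel columns grow to the right and rows downward; lengths in m; the calibration is good to about 2 mm. A picture is of the moment at which its call begins: read the wrist's pose just before it. There is no depth.
- robot.job_done(): hands the job in; it is judged then, once.
Trained networks look in the newest picture that a camera, given by its name, has taken for a name from the list of things; names that differ only in an ending like _2 or _b are one class to them, and where a whole thing is asked for, a point or a joint stands for the part that bears it (a point fixed in the world has none). Each returns a list of dicts, best first, with "p" (0 to 1); they miss things now and then, are a little off and sometimes report something else, mostly with a low value. They report only what shows in the picture. A call takes as long as a camera call.
- imaging.search_frame(camera, target): "centre" ([x, y, z] in m, in world coordinates, good to about 4 mm: the middle of the surface that is visible of it).
The state is a dict: "time_s": time; "joints": joint angles; "dq": joint speeds; "tau": joint torques, N m; "tcp_pos": TCP position; "tcp_rot": TCP orientation; "contact_force": force on the tool from outside, world axes, zero at the start; "wrist_torque": the same for the moment, N m; "grip_width": finger opening in m; "finger_force": force on a finger pad.
Only numpy, scipy, OpenCV 4.12 (cv2) and the standard library are available. Lean on these libraries where they do the work, as an engineer would, in place of code of your own. Each camera call takes 0.05 s, during which the arm holds its last target. There are 200 camera calls.

## Task

Get the sauce station ready for service. Take the clean spout from its drain stand and couple it to the dispenser: first pull the coupler's sleeve right back until it catches and let go of it, then push the spout's plug fully home, with the outlet over the drip tray, so that the sleeve springs all the way forward and locks it. Stand every spice jar, spice tin and red sauce bottle that stands ready on the table upright in the crate, one to a cell, and leave the tall dark bottle beside the mug where it is.

Things in the scene. Friction and masses are not known exactly. Their poses are not given: they have to be found in the camera images.
- dispenser: fixed bench sauce dispenser: steel deck 212 x 130 mm, lidded tank (top 130 mm above the table, knob 148 mm; face 63 mm behind the coupler) at the back (+x), drip tray 96 x 116 x 20 mm with a grille at the front (-x), between them a grey pump turret with an upright quick coupler. Origin: on the coupler's axis at table height; +x from the tray over the coupler to the tank, z up.
- coupler_mouth (a point): centre of the coupler's mouth, which looks up, 115 mm above the table. Bore 28.4 mm wide, flaring to 33 mm over the top 5 mm. Five locking pins 23 mm below the mouth block the bore while the sleeve is forward. When it is back, a spring ring (3 to 6 N) fills the bore from 18 mm below the mouth; the plug pushes it down.
- sleeve (a joint): travel (m) of the coupler's brass sleeve: 0 = forward (up); grows as it is pulled back (straight down) to the stop at 0.014; spring 4 N at 0, 7 N at the stop. Pulled right back it catches: let go, it rises to about 0.009 and stays. A plug pushed home (under 12 N) trips it: it springs to 0 and locks the plug. If it springs forward without a plug, pull it back again.
- sleeve_grip (a point): point on the sleeve's axis, 10 mm below its top (which at 0 is 1 mm below the mouth), moving with it: a height to grip it from above. The sleeve is a knurled tube 49 mm in diameter and 34 mm tall with a 54 mm lip, 6 mm high, at each end. Grip it and press down. The turret below ends 52 mm above the table.
- drain_stand: loose heavy (0.9 kg) steel drain stand in which the spout stands at the start: foot 76 mm wide, 10 mm high, with an upright tube 40 mm in diameter, top 46 mm above the table, bore 30 mm. Origin: centre of the foot at table height.
- spout: loose dispensing spout, 0.22 kg, upright in the drain stand. From the bottom: plug 26 mm in diameter, 34 mm long, grooved; collar 38 mm wide (34 to 41 mm up); black grip block (41 to 87 mm up), 30 mm along y, 44 mm along x; tube 15 mm thick towards -x, turning down 84 mm out. Origin: centre of the plug's lower face, z up. Fully home, its origin lies 32 to 34 mm below the coupler mouth.
- spout_grip (a point): centre of the spout's grip block, 64 mm above the plug's lower face, on the plug's axis: close the fingers on the flat sides (along the spout's y).
- spout_outlet (a point): end of the spout's downturned tube, 84 mm from the plug's axis towards the spout's -x.
- tray_center (a point): point of the drip tray's grille over which the outlet belongs, 84 mm in front (-x) of the coupler's axis, 17 mm above the table.
- rack: fixed shallow wooden crate, 162 mm (x) by 241 mm (y), walls 32 mm high and 4 mm thick, divided into 2 rows (along x) of 3 cells (along y), each about 75 mm square inside. Origin: centre of the underside, z up.
- cell0 (a point): centre of the floor of crate cell 0 (row nearer the robot, left (+y)), 4 mm above the table.
- cell1 (a point): centre of the floor of crate cell 1 (row nearer the robot, middle), 4 mm above the table.
- cell2 (a point): centre of the floor of crate cell 2 (row nearer the robot, right (-y)), 4 mm above the table.
- cell3 (a point): centre of the floor of crate cell 3 (far row, left (+y)), 4 mm above the table.
- cell4 (a point): centre of the floor of crate cell 4 (far row, middle), 4 mm above the table.
- cell5 (a point): centre of the floor of crate cell 5 (far row, right (-y)), 4 mm above the table.
- jar_a: spice jar, round, 44 mm in diameter, 96 mm tall with its dark cap (cap from 75 mm up), 0.11 kg, standing upright; may be absent. Origin: centre of its foot, z up.
- jar_b: spice jar, round, 44 mm in diameter, 96 mm tall with its dark cap (cap from 75 mm up), 0.11 kg, standing upright; may be absent. Origin: centre of its foot, z up.
- sauce_a: sauce bottle with a yellow cap, 47 mm in diameter up to 94 mm, then narrowing evenly to 23 mm at the cap's top, 188 mm tall, 0.27 kg, standing upright; may be absent. At 145 mm up it offers about 33 mm to the fingers. Origin: centre of its foot, z up.
- sauce_b: sauce bottle with a yellow cap, 47 mm in diameter up to 94 mm, then narrowing evenly to 23 mm at the cap's top, 188 mm tall, 0.27 kg, standing upright; may be absent. At 145 mm up it offers about 33 mm to the fingers. Origin: centre of its foot, z up.
- tin_a: round steel spice tin, 55 mm in diameter, 56 mm tall with its push-on lid (57 mm in diameter, from 36 mm up), 0.16 kg, standing upright; may be absent. Origin: centre of its foot, z up.
- tin_b: round steel spice tin, 55 mm in diameter, 56 mm tall with its push-on lid (57 mm in diameter, from 36 mm up), 0.16 kg, standing upright; may be absent. Origin: centre of its foot, z up.
- soy: bystander: tall dark sauce bottle, 58 mm in diameter, 207 mm tall, beside the mug at the left. Origin: centre of its foot.

How it is judged:
On the way, in this order (a step that is already met when the one before it is completed fails the run):
1. the coupler's sleeve has been pulled back, has caught, and has been let go (value of joint sleeve above 0.0065 m and contact force between sleeve and the fingers below 0.3 N), for 0.3 s.
2. the spout's plug is home in the coupler and the sleeve has sprung forward and locked it (z of spout in the frame of coupler_mouth below -0.03 m and horizontal distance between spout and coupler_mouth below 0.005 m and value of joint sleeve below 0.0025 m), for 0.2 s.
At the end, for the whole second after the job is handed in: Plug home (30 mm or more below the mouth, within 5 mm of the axis, upright), sleeve within 2.5 mm of fully forward, outlet within 30 mm in plan of the tray's middle point; every jar, tin and bottle present at rest, within 7 degrees of upright, on the floor of a crate cell of its own (all of step 2 and horizontal distance between spout_outlet and tray_center below 0.03 m and angle between spout's own z axis and vertical below 0.1 rad and (horizontal distance between jar_a and cell0 below 0.0235 m or horizontal distance between jar_a and cell1 below 0.0235 m or horizontal distance between jar_a and cell2 below 0.0235 m or horizontal distance between jar_a and cell3 below 0.0235 m or horizontal distance between jar_a and cell4 below 0.0235 m or horizontal distance between jar_a and cell5 below 0.0235 m) and z of each of jar_a, jar_b, sauce_a, sauce_b, tin_a, tin_b in the frame of rack below 0.012 m and angle between each of jar_a, jar_b, sauce_a, sauce_b, tin_a, tin_b's own z axis and vertical below 0.12 rad and linear speed of each of jar_a, jar_b, sauce_a, sauce_b, tin_a, tin_b below 0.02 m/s and (horizontal distance between jar_b and cell0 below 0.0235 m or horizontal distance between jar_b and cell1 below 0.0235 m or horizontal distance between jar_b and cell2 below 0.0235 m or horizontal distance between jar_b and cell3 below 0.0235 m or horizontal distance between jar_b and cell4 below 0.0235 m or horizontal distance between jar_b and cell5 below 0.0235 m) and (horizontal distance between sauce_a and cell0 below 0.0235 m or horizontal distance between sauce_a and cell1 below 0.0235 m or horizontal distance between sauce_a and cell2 below 0.0235 m or horizontal distance between sauce_a and cell3 below 0.0235 m or horizontal distance between sauce_a and cell4 below 0.0235 m or horizontal distance between sauce_a and cell5 below 0.0235 m) and (horizontal distance between sauce_b and cell0 below 0.0235 m or horizontal distance between sauce_b and cell1 below 0.0235 m or horizontal distance between sauce_b and cell2 below 0.0235 m or horizontal distance between sauce_b and cell3 below 0.0235 m or horizontal distance between sauce_b and cell4 below 0.0235 m or horizontal distance between sauce_b and cell5 below 0.0235 m) and (horizontal distance between tin_a and cell0 below 0.0235 m or horizontal distance between tin_a and cell1 below 0.0235 m or horizontal distance between tin_a and cell2 below 0.0235 m or horizontal distance between tin_a and cell3 below 0.0235 m or horizontal distance between tin_a and cell4 below 0.0235 m or horizontal distance between tin_a and cell5 below 0.0235 m) and (horizontal distance between tin_b and cell0 below 0.0235 m or horizontal distance between tin_b and cell1 below 0.0235 m or horizontal distance between tin_b and cell2 below 0.0235 m or horizontal distance between tin_b and cell3 below 0.0235 m or horizontal distance between tin_b and cell4 below 0.0235 m or horizontal distance between tin_b and cell5 below 0.0235 m)); the robot touches nothing.
It fails at once if the tall dark bottle is knocked over or pushed more than 5 cm (distance of soy from where it was at the start of the episode above 0.05 m).
Of jar_a, jar_b, sauce_a, sauce_b, tin_a, tin_b only 4 to 6 are there at a start; the rules pass over those that are not, and their reading is None.
At some moment in a run one of tin_a, tin_b, drain_stand may be knocked a few centimetres aside while the robot is not near it.
It also fails if it takes over 210 s, if anything falls off the work surface, if the arm or the gripper's body presses on something with over 40 N, if the wrist force passes 120 N, or if a joint passes its speed limit or range.

## Working session

There is one attempt and no reset: what is moved stays moved. The work goes in short steps, Python scripts to look and compute and a shell command to move; the robot and the scene stay as the last step left them, time stands still between calls to the robot, and variables do not carry over. Pictures are saved under pics/ and viewed, at most 14 in all, crops included, and the job is handed in when it is done.

```bash
mkdir -p pics; cat > h.py <<'E'
import numpy as np, cv2
from station import robot, imaging
from scipy.spatial.transform import Rotation as R
def find(cam,names,n=3):
    for t in names:
        for d in imaging.search_frame(cam,t)[:n]:
            if d['p']>0.2: print(cam,t,np.round(d['centre'],3),round(d['p'],2))
def snap(cam,fn):
    c=imaging.camera(cam); cv2.imwrite('pics/'+fn,c['pixels'][:,:,::-1]); return c
def state():
    o=robot.get_obs(); print('t',round(o['time_s'],2),'tcp',np.round(o['tcp_pos'],4),'w',round(o['grip_width'],4),'F',np.round(o['contact_force'],1),'ff',o['finger_force']); print(np.round(R.from_rotvec(o['tcp_rot']).as_matrix(),3).tolist(), np.round(o['joints'],2)); return o
E
python3 - <<'E'
from h import *
state(); print(robot.nose_length)
for c in ('top','side'):
    k=snap(c,c+'0.png'); print(k['fx'],k['position'])
    find(c,['dispenser','sleeve','drain_stand','spout','spout_grip','spout_outlet','rack','jar_a','sauce_a','tin_a','soy'])
E
```

```text
t 0.0 tcp [0.1817 0.4922 0.2526] w 0.0859 F [ 0.2 -1.2 -0.2] ff 0.0
[[-0.938, 0.346, -0.001], [0.346, 0.938, -0.001], [0.0, -0.002, -1.0]] [ 1.07  0.34  1.53 -0.    1.28 -0.15]
0.022
443.6081737272853 [0.25513459 0.04552792 1.52592725]
top dispenser [0.538 0.253 0.037] 0.81
top sleeve [0.504 0.256 0.113] 0.46
top sleeve [ 0.589 -0.146  0.002] 0.39
top drain_stand [0.404 0.058 0.005] 0.75
top spout [0.41  0.072 0.093] 0.69
top spout_grip [0.405 0.069 0.093] 0.82
top spout_outlet [0.408 0.074 0.09 ] 0.62
top rack [ 0.586 -0.149  0.004] 0.85
top jar_a [ 0.355 -0.233  0.096] 0.61
top jar_a [ 0.423 -0.074  0.097] 0.44
top sauce_a [ 0.424 -0.147  0.115] 0.78
top sauce_a [ 0.43  -0.228  0.11 ] 0.56
top tin_a [0.55  0.054 0.054] 0.79
top tin_a [0.646 0.066 0.053] 0.53
top soy [0.308 0.358 0.133] 0.91
495.7607250631798 [ 1.05565798 -0.90226484  1.11949981]
side dispenser [0.591 0.233 0.058] 0.58
side sleeve [0.516 0.249 0.107] 0.7
side drain_stand [0.434 0.042 0.009] 0.82
side spout [0.42  0.05  0.088] 0.77
side spout_grip [0.418 0.051 0.092] 0.56
side spout_outlet [0.42  0.05  0.091] 0.54
side rack [ 0.586 -0.147  0.004] 0.86
side jar_a [ 0.371 -0.245  0.072] 0.77
side jar_a [ 0.439 -0.088  0.067] 0.77
side jar_a [0.323 0.36  0.101] 0.51
side sauce_a [ 0.446 -0.164  0.097] 0.8
side sauce_a [ 0.445 -0.25   0.101] 0.56
side sauce_a [ 0.582 -0.148  0.004] 0.4
side tin_a [0.651 0.056 0.052] 0.82
side tin_a [0.56  0.051 0.055] 0.67
side soy [0.317 0.358 0.103] 0.91
```

View pics/top0.png

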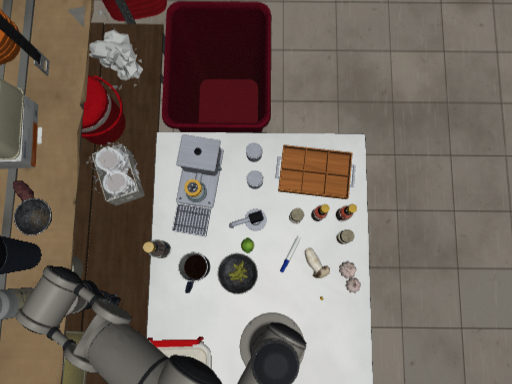

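View pics/side0.png

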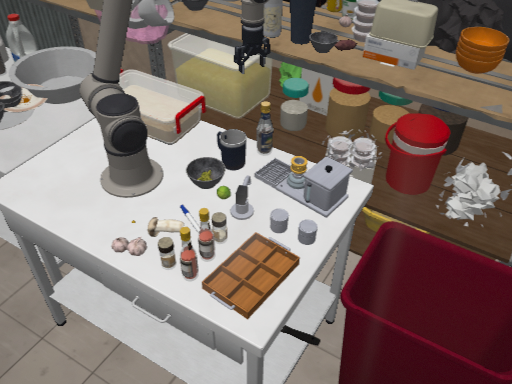

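```bash
cat >> h.py <<'E'
def go(x,y,z,cdir=None):
    """print shift (cm, current tool axes) and turn (deg) to put TCP at xyz, pointing down, tool y along heading cdir (deg, mod 180 nearest)"""
    o=robot.get_obs(); M=R.from_rotvec(o['tcp_rot']).as_matrix()
    d=M.T@(np.array([x,y,z])-o['tcp_pos'])*100
    h=np.degrees(np.arctan2(M[1,1],M[0,1]))
    if cdir is not None: h=h+((cdir-h+90)%180-90)
    h=np.radians(h); ty=np.array([np.cos(h),np.sin(h),0]); tz=np.array([0,0,-1.]); T=np.stack([np.cross(ty,tz),ty,tz],1)
    w=np.degrees(R.from_matrix(M.T@T).as_rotvec())
    print('GO shift cm',np.round(d,2),'turn deg',np.round(w,2),'| then-frame shift',np.round(T.T@(M@d),2))
def ray(c,uv,z,tcp=None):
    """world point at height z on the ray of pixel uv"""
    if 'position' in c: P=np.array(c['position']);Q=np.array(c['rotation'])
    else:
        A=np.array(c['tool_from_camera']);M=R.from_rotvec(tcp['tcp_rot']).as_matrix();Q=M@A[:3,:3];P=M@A[:3,3]+np.array(tcp['tcp_pos'])
    if Q.shape!=(3,3): Q=R.from_rotvec(Q).as_matrix()
    v=Q@np.array([(uv[0]-c['cx'])/c['fx'],-(uv[1]-c['cy'])/c['fy'],-1]); return P+v*(z-P[2])/v[2]
E
python3 -m creep '[[-4.8,-1.36,-0.8,0,0,0,0],[-4.8,-1.36,-0.8,0,0,0,0],[-4.8,-1.36,-0.8,0,0,0,0],[-4.8,-1.36,-0.8,0,0,0,0],[-4.8,-1.36,-0.8,0,0,0,0]]'
python3 -m creep '[[-4.8,-1.36,0,0,0,-4,0],[-4.6,-1.7,0,0,0,-4,0],[-4.4,-2,0,0,0,-4,0],[0,0,0,0,0,0,0]]'
python3 - <<'E'
from h import *
o=state(); c=snap('wrist','w1.png')
print({k:np.round(v,4).tolist() for k,v in c.items() if k!='pixels'})
find('wrist',['dispenser','sleeve','tin_a'])
c=imaging.camera('top'); print({k:np.round(v,3).tolist() for k,v in c.items() if k!='pixels'})
E
```

```text
time_s: 1.7
tcp_pos: [0.3827, 0.3457, 0.2934]
tcp_rot: [0.552, 3.092, 0.001]
contact_force: [0.8, 0.7, -0.4]
grip_width: 0.0858
finger_force: 0.0
time_s: 2.1
tcp_pos: [0.5038, 0.2557, 0.2921]
tcp_rot: [0.233, 3.132, -0.002]
contact_force: [-0.2, 0.9, -1.4]
grip_width: 0.0851
finger_force: 0.0
t 2.1 tcp [0.5038 0.2557 0.2921] w 0.0851 F [-0.2  0.9 -1.4] ff 0.0
[[-0.989, 0.148, 0.001], [0.148, 0.989, -0.001], [-0.001, -0.001, -1.0]] [ 0.33  0.39  1.34 -0.    1.41 -1.09]
{'fx': 267.8716, 'fy': 267.8716, 'cx': 258.8399, 'cy': 188.6489, 'tool_from_camera': [[0.0004, 0.9629, 0.2697, 0.0686], [1.0, -0.0005, 0.0004, -0.0015], [0.0005, 0.2697, -0.9629, -0.1202], [0.0, 0.0, 0.0, 1.0]]}
wrist dispenser [0.55  0.259 0.069] 0.68
wrist sleeve [0.502 0.263 0.115] 0.84
wrist tin_a [0.547 0.072 0.057] 0.69
wrist tin_a [ 0.586 -0.101  0.006] 0.46
{'fx': 443.608, 'fy': 443.608, 'cx': 259.398, 'cy': 192.925, 'position': [0.255, 0.046, 1.526], 'rotation': [0.127, -0.131, -1.557]}
```

View pics/w1.png

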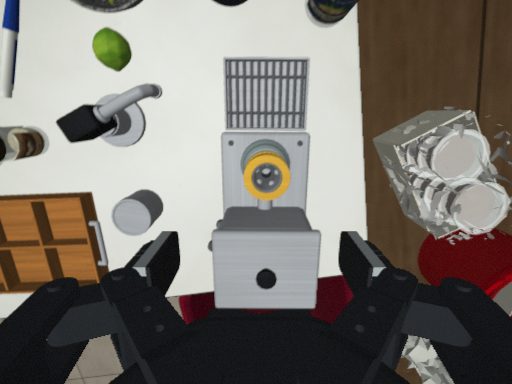

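```bash
python3 - <<'E'
from h import *
o=robot.get_obs(); c=imaging.camera('wrist')
hsv=cv2.cvtColor(c['pixels'],cv2.COLOR_RGB2HSV)
m=cv2.inRange(hsv,(15,120,120),(35,255,255)); m[:120]=0;m[220:]=0;m[:,:220]=0;m[:,310:]=0
ys,xs=np.nonzero(m);pts=np.stack([xs,ys],1).astype(np.int32)
hull=cv2.convexHull(pts); e=cv2.fitEllipse(hull); print('ellipse',e, cv2.boundingRect(hull))
print('lip c',ray(c,e[0],0.114,o))
for uv,z in [((266,176),.115),((267,93),.017),((225,58),.02),((309,58),.02),((225,129),.02),((309,129),.02),((267,278),.14),((216,308),.13),((319,307),.13)]: print(uv,np.round(ray(c,uv,z,o),4))
go(0.505,0.258,0.2)
E
```

```text
ellipse ((262.1040344238281, 180.9548797607422), (45.80451965332031, 48.81693649291992), 177.27072143554688) (240, 157, 46, 48)
lip c [0.50503441 0.26183247 0.114     ]
(266, 176) [0.4997 0.2671 0.115 ]
(267, 93) [0.4048 0.284  0.017 ]
(225, 58) [0.353 0.234 0.02 ]
(309, 58) [0.3691 0.3456 0.02  ]
(225, 129) [0.4447 0.2176 0.02  ]
(309, 129) [0.4619 0.3369 0.02  ]
(267, 278) [0.6151 0.2518 0.14  ]
(216, 308) [0.6554 0.1821 0.13  ]
(319, 307) [0.6723 0.3101 0.13  ]
GO shift cm [-0.65 -0.18  9.31] turn deg [ 0.02  0.   -0.  ] | then-frame shift [-0.65 -0.17  9.31]
```

```bash
python3 -m creep '[[-0.3,0.1,4.4,0,0,0,0],[-0.3,0.1,4.4,0,0,0,0],[0,0,4.4,0,0,0,0],[0,0,0,0,0,0,0],[0,0,0,0,0,0,0]]'
python3 - <<'E'
from h import *
o=state(); c=snap('wrist','w2.png')
hsv=cv2.cvtColor(c['pixels'],cv2.COLOR_RGB2HSV)
m=cv2.inRange(hsv,(15,120,120),(35,255,255))
n,l,s,ce=cv2.connectedComponentsWithStats(m); i=1+np.argmax(s[1:,4]); print(s[i])
ys,xs=np.nonzero(l==i);hull=cv2.convexHull(np.stack([xs,ys],1).astype(np.int32)); e=cv2.fitEllipse(hull); print('ellipse',e)
print('lip c',ray(c,e[0],0.114,o))
find('wrist',['sleeve'])
go(0.505,0.262,0.102,81.5)
E
```

```text
time_s: 2.9
tcp_pos: [0.5058, 0.2616, 0.1618]
tcp_rot: [-0.225, -3.133, -0.0]
contact_force: [1.2, 1.5, 0.5]
grip_width: 0.0858
finger_force: 0.0
t 2.9 tcp [0.5058 0.2616 0.1618] w 0.0858 F [1.2 1.5 0.5] ff 0.0
[[-0.99, 0.143, -0.0], [0.143, 0.99, 0.0], [0.0, 0.0, -1.0]] [ 0.34  0.51  1.53  0.    1.11 -1.09]
[ 223  175   79   84 2982]
ellipse ((261.46014404296875, 217.3134307861328), (78.52678680419922, 84.3658447265625), 174.8236846923828)
lip c [0.50424387 0.26203121 0.114     ]
wrist sleeve [0.403 0.123 0.083] 0.69
wrist sleeve [0.5   0.264 0.114] 0.57
GO shift cm [ 0.25 -0.02  6.17] turn deg [0.13 0.24 0.27] | then-frame shift [ 0.22 -0.01  6.18]
```

View pics/w2.png

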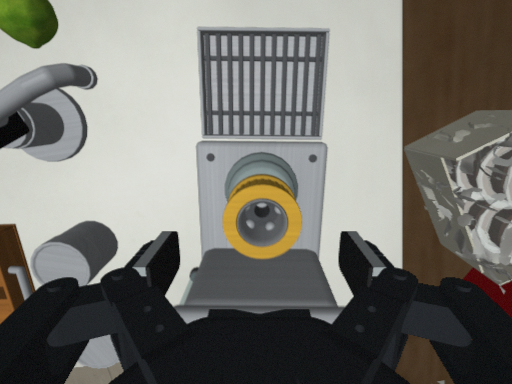

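```bash
python3 -m creep '[[0.1,0,2.9,0,0,0,0],[0.1,0,2.9,0,0,0,0],[0,0,0,0,0,0,0.3],[0,0,0,0,0,0,1],[0,0,0,0,0,0,1]]'
python3 -m creep '[[0,0,0,0,0,0,1],[0,0,0,0,0,0,1],[0,0,0,0,0,0,1]]'
python3 -m creep '[[0,0,0.5,0,0,0,1],[0,0,0.4,0,0,0,1],[0,0,0.3,0,0,0,1],[0,0,0.2,0,0,0,1],[0,0,0,0,0,0,1]]'
```

```text
time_s: 3.5
tcp_pos: [0.5055, 0.2633, 0.1061]
tcp_rot: [0.226, 3.129, 0.008]
contact_force: [-2.4, 9.4, 2.8]
grip_width: 0.0523
finger_force: 62.0
time_s: 3.8
tcp_pos: [0.5055, 0.2633, 0.1064]
tcp_rot: [0.225, 3.128, 0.007]
contact_force: [-2.1, 8.2, 3.0]
grip_width: 0.0526
finger_force: 62.0
time_s: 4.3
tcp_pos: [0.5056, 0.2633, 0.0926]
tcp_rot: [0.225, 3.128, 0.007]
contact_force: [-2.6, 6.7, 6.7]
grip_width: 0.0522
finger_force: 62.3
```

```bash
python3 -m creep '[[0,0,0.1,0,0,0,1],[0,0,0.1,0,0,0,1],[0,0,0,0,0,0,1]]'
python3 -m creep '[[0,0,0.1,0,0,0,1],[0,0,0,0,0,0,1]]'
```

```text
time_s: 4.6
tcp_pos: [0.5056, 0.2633, 0.0922]
tcp_rot: [0.225, 3.127, 0.008]
contact_force: [-7.0, 5.2, 16.5]
grip_width: 0.0525
finger_force: 63.1
time_s: 4.8
tcp_pos: [0.5057, 0.2634, 0.0922]
tcp_rot: [0.225, 3.127, 0.008]
contact_force: [-9.2, 4.4, 24.3]
grip_width: 0.0526
finger_force: 63.5
```

```bash
python3 -m creep '[[0,0,-0.2,0,0,0,1],[0,0,-0.2,0,0,0,1],[0,0,0,0,0,0,0.4],[0,0,0,0,0,0,0],[0,0,0,0,0,0,0]]'
python3 -m creep '[[0,0,0,0,0,0,0],[0,0,0,0,0,0,0],[0,0,-3,0,0,0,0],[0,0,-4,0,0,0,0],[0,0,0,0,0,0,0]]'
python3 - <<'E'
from h import *
o=state(); c=snap('wrist','w3.png')
hsv=cv2.cvtColor(c['pixels'],cv2.COLOR_RGB2HSV)
m=cv2.inRange(hsv,(15,120,120),(35,255,255))
n,l,s,ce=cv2.connectedComponentsWithStats(m); i=1+np.argmax(s[1:,4]); print(s[i])
ys,xs=np.nonzero(l==i);hull=cv2.convexHull(np.stack([xs,ys],1).astype(np.int32)); e=cv2.fitEllipse(hull); print('ellipse',e)
for z in (.114,.105): print('lip c',ray(c,e[0],z,o))
find('wrist',['spout','spout_grip','drain_stand','spout_outlet'])
imaging.camera('top'); find('top',['spout_grip','spout_outlet','drain_stand'])
E
```

```text
time_s: 5.3
tcp_pos: [0.5052, 0.2614, 0.092]
tcp_rot: [0.226, 3.13, 0.002]
contact_force: [0.3, -0.4, -0.5]
grip_width: 0.0791
finger_force: 0.0
time_s: 5.8
tcp_pos: [0.5068, 0.2619, 0.1651]
tcp_rot: [0.226, 3.124, 0.006]
contact_force: [0.1, -0.2, 0.3]
grip_width: 0.0853
finger_force: 0.0
t 5.8 tcp [0.5068 0.2619 0.1651] w 0.0853 F [ 0.1 -0.2  0.3] ff 0.0
[[-0.99, 0.144, 0.009], [0.144, 0.99, 0.003], [-0.009, 0.005, -1.0]] [ 0.34  0.5   1.53  0.    1.1  -1.08]
[ 224  169   74   77 2278]
ellipse ((260.0537414550781, 207.91400146484375), (72.97857666015625, 78.46390533447266), 175.724853515625)
lip c [0.50017036 0.26237825 0.114     ]
lip c [0.5034687  0.26198055 0.105     ]
wrist spout [0.399 0.116 0.078] 0.95
wrist spout [ 0.572 -0.021  0.02 ] 0.35
wrist spout_grip [0.399 0.114 0.081] 0.8
wrist spout_grip [ 0.57  -0.022  0.021] 0.68
wrist drain_stand [0.425 0.08  0.01 ] 0.81
wrist spout_outlet [0.399 0.118 0.084] 0.97
wrist spout_outlet [ 0.57  -0.022  0.018] 0.67
wrist spout_outlet [0.659 0.067 0.051] 0.51
top spout_grip [0.409 0.07  0.094] 0.75
top spout_outlet [0.404 0.075 0.091] 0.64
top spout_outlet [ 0.587 -0.148  0.005] 0.36
top spout_outlet [0.604 0.213 0.128] 0.3
top drain_stand [0.404 0.058 0.009] 0.56
top drain_stand [ 0.588 -0.152  0.006] 0.46
```

View pics/w3.png

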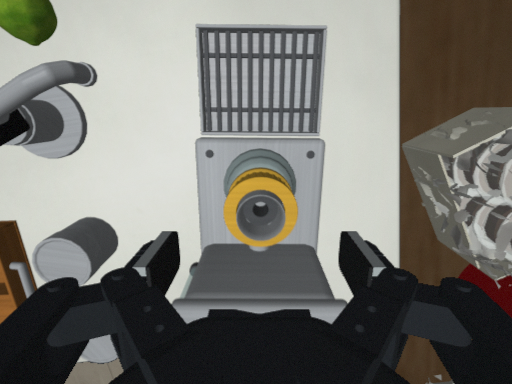

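```bash
python3 -m creep '[[0,-2,-3,0,0,0,0],[1.6,-4.8,-3,0,0,7,0],[2,-4.6,-2.5,0,0,7,0],[2.5,-4.3,0,0,0,7,0],[2.8,-3.9,0,0,0,7,0]]'
python3 -m creep '[[0,0,0,0,0,8,0],[0,0,0,0,0,8,0],[0,0,0,0,0,8,0],[0,0,0,0,0,8,0],[0,0,0,0,0,0,0]]'
python3 - <<'E'
from h import *
o=state(); c=snap('wrist','w4.png')
find('wrist',['spout','spout_grip','drain_stand','spout_outlet'])
E
```

```text
time_s: 6.75
tcp_pos: [0.37, 0.1158, 0.2378]
tcp_rot: [0.987, 2.981, 0.0]
contact_force: [0.1, -0.7, 0.7]
grip_width: 0.0856
finger_force: 0.0
time_s: 7.25
tcp_pos: [0.3708, 0.1172, 0.2375]
tcp_rot: [-1.764, -2.599, 0.0]
contact_force: [0.0, 0.8, -0.2]
grip_width: 0.0855
finger_force: 0.0
t 7.25 tcp [0.3708 0.1172 0.2375] w 0.0855 F [ 0.   0.8 -0.2] ff 0.0
[[-0.369, 0.929, -0.0], [0.929, 0.369, 0.0], [0.0, -0.0, -1.0]] [ 0.11  0.11  1.88  0.    1.15 -0.27]
wrist spout [0.4   0.074 0.091] 0.63
wrist spout_grip [0.404 0.075 0.09 ] 0.95
wrist drain_stand [0.399 0.069 0.008] 0.58
wrist spout_outlet [0.408 0.081 0.095] 0.91
wrist spout_outlet [ 0.538 -0.04   0.006] 0.52
```

View pics/w4.png

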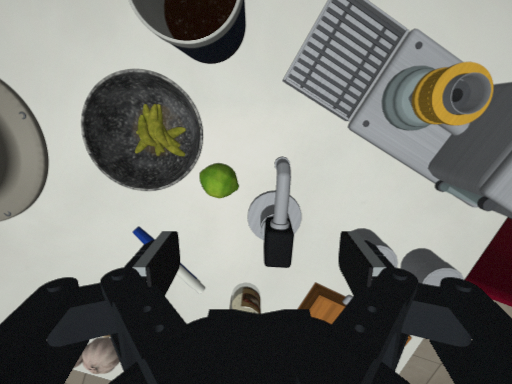

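```bash
python3 - <<'E'
from h import *
o=robot.get_obs(); c=imaging.camera('wrist'); im=c['pixels']
g=cv2.cvtColor(im,cv2.COLOR_RGB2GRAY)
m=((g<45)*255).astype(np.uint8); m[:205]=0;m[275:]=0;m[:,:250]=0;m[:,310:]=0
n,l,s,ce=cv2.connectedComponentsWithStats(m);i=1+np.argmax(s[1:,4]);print(s[i],ce[i])
cnt=cv2.findContours((l==i).astype(np.uint8),cv2.RETR_EXTERNAL,cv2.CHAIN_APPROX_NONE)[0][0]
print(cv2.approxPolyDP(cnt,3,True).reshape(-1,2).tolist())
for p in cv2.approxPolyDP(cnt,3,True).reshape(-1,2): print(p,np.round(ray(c,p.astype(float),.098,o)[:2],4))
print('foot',ray(c,(275,214),.01,o),'tube end',ray(c,(283,163),.09,o),'tube root',ray(c,(281,215),.09,o))
cv2.imwrite('pics/c4.png',cv2.resize(im[140:290,210:340],None,fx=4,fy=4,interpolation=cv2.INTER_CUBIC)[:,:,::-1])
E
```

```text
[ 264  217   29   50 1096] [277.05383212 245.3959854 ]
[[266, 218], [264, 262], [269, 266], [288, 266], [292, 238], [289, 221], [289, 227], [279, 231], [269, 226], [272, 217]]
[266 218] [0.3907 0.085 ]
[264 262] [0.4082 0.0366]
[269 266] [0.4151 0.0341]
[288 266] [0.4345 0.0418]
[292 238] [0.425  0.0742]
[289 221] [0.4142 0.0909]
[289 227] [0.4169 0.0846]
[279 231] [0.409  0.0765]
[269 226] [0.397  0.0779]
[272 217] [0.3961 0.0884]
foot [0.41554043 0.06324776 0.01      ] tube end [0.38546285 0.14366286 0.09      ] tube root [0.4056793  0.09125916 0.09      ]
```

View pics/c4.png

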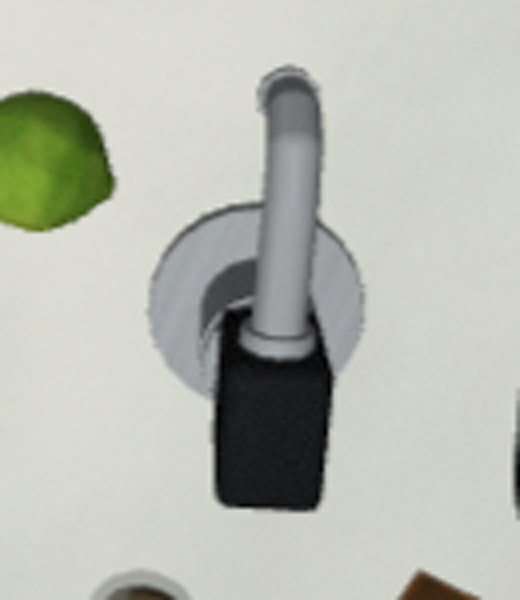

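```bash
python3 - <<'E'
from h import *
o=robot.get_obs(); c=imaging.camera('wrist')
P=lambda u,v,z: ray(c,(210+u/4,140+v/4),z,o)
print('foot',P(257,307,.01)); 
for z in (.09,.1):
  print('z',z,'top c',P(271,430,z))
  for a,b in [((280,335),(295,110)),((221,360),(215,500)),((329,370),(320,500)),((268,335),(272,140)),((310,335),(317,140))]:
    d=P(*b,z)-P(*a,z); print(np.degrees(np.arctan2(d[1],d[0])),np.linalg.norm(d))
E
```

```text
foot [0.41615623 0.05905896 0.01      ]
z 0.09 top c [0.41744852 0.05455131 0.09      ]
109.53047592563307 0.06166906860878165
-70.04076273615127 0.0429060202451948
-69.86445775887655 0.039946247537349114
111.80879829674622 0.05381590915679504
111.59730978276077 0.05381621455330373
z 0.1 top c [0.41474134 0.05920587 0.1       ]
109.53047592563304 0.05936690907937499
-70.0407627361513 0.04130430149696767
-69.86445775887658 0.03845501965752591
111.80879829674622 0.05180691484418499
111.59730978276077 0.05180720883997861
```

```bash
python3 - <<'E'
from h import *
go(0.416,0.059,0.12,20.5)
E
```

```text
GO shift cm [-7.09  2.03 11.76] turn deg [-0.  -0.   1.3] | then-frame shift [-7.04  2.19 11.76]
```

```bash
python3 -m creep '[[-3.5,1,2,0,0,0,0],[-3.6,1,3.8,0,0,1.3,0],[0,0,4,0,0,0,0],[0,0,2,0,0,0,0],[0,0,0,0,0,0,0]]'
python3 - <<'E'
from h import *
o=state(); c=snap('wrist','w5.png'); go(0.416,0.059,0.079,20.5)
E
```

```text
time_s: 8.1
tcp_pos: [0.4127, 0.0604, 0.1197]
tcp_rot: [-1.789, -2.576, 0.005]
contact_force: [-0.2, -0.1, 0.7]
grip_width: 0.0851
finger_force: 0.0
t 8.1 tcp [0.4127 0.0604 0.1197] w 0.0851 F [-0.2 -0.1  0.7] ff 0.0
[[-0.349, 0.937, -0.006], [0.937, 0.349, 0.0], [0.002, -0.006, -1.0]] [-0.04  0.33  1.98  0.    0.83 -0.4 ]
GO shift cm [-0.22  0.17  4.23] turn deg [-0.15 -0.07 -0.05] | then-frame shift [-0.22  0.16  4.23]
```

View pics/w5.png

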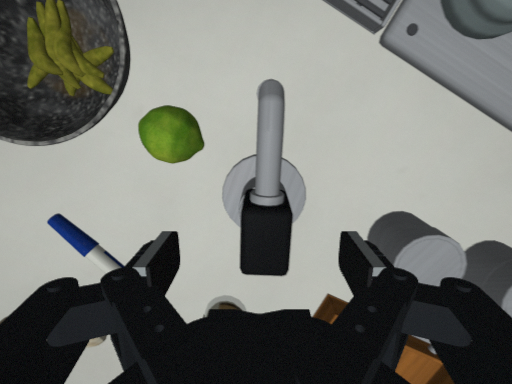

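```bash
python3 -m creep '[[-0.1,0.1,2,0,0,0,0],[0,0.1,2,0,0,0,0],[0,0,0,0,0,0,0.4],[0,0,0,0,0,0,1],[0,0,0,0,0,0,1]]'
python3 -m creep '[[0,0,0,0,0,0,1],[0,0,0,0,0,0,1],[0,0,0,0,0,0,1]]'
python3 -m creep '[[0,0,-1,0,0,0,1],[0,0,-2,0,0,0,1],[0,0,-4,0,0,0,1],[0,0,-4,0,0,0,1],[0,0,-3,0,0,0,1]]'
```

```text
time_s: 8.65
tcp_pos: [0.4176, 0.0604, 0.0835]
tcp_rot: [1.79, 2.579, 0.002]
contact_force: [-1.2, -0.1, 0.6]
grip_width: 0.0441
finger_force: 0.0
time_s: 8.95
tcp_pos: [0.4174, 0.0603, 0.0834]
tcp_rot: [1.791, 2.579, 0.002]
contact_force: [-1.2, 0.4, 7.0]
grip_width: 0.0293
finger_force: 58.5
time_s: 9.45
tcp_pos: [0.4167, 0.0604, 0.2253]
tcp_rot: [1.791, 2.578, 0.002]
contact_force: [0.7, -0.2, -1.8]
grip_width: 0.0295
finger_force: 59.1
```

```bash
python3 - <<'E'
from h import *
go(0.5045,0.2625,0.225,81.5)
E
```

```text
GO shift cm [15.88 15.29  0.05] turn deg [  0.11   0.13 -61.06] | then-frame shift [-5.7  21.29  0.03]
```

```bash
python3 -m creep '[[0,0,0,0,0,-6.1,1],[0,0,0,0,0,-8.5,1],[0,0,0,0,0,-8.5,1],[0,0,0,0,0,-8.5,1],[0,0,0,0,0,-8.5,1]]'
python3 -m creep '[[0,0,0,0,0,-8.5,1],[0,0,0,0,0,-8.5,1],[0,0,0,0,0,-4,1],[-1,3.5,0,0,0,0,1],[-1.2,4.5,0,0,0,0,1]]'
python3 -m creep '[[-1.2,4.5,0,0,0,0,1],[-1.2,4.5,0,0,0,0,1],[-1.1,4.3,0,0,0,0,1],[0,0,0,0,0,0,1],[0,0,0,0,0,0,1]]'
python3 - <<'E'
from h import *
o=state(); go(0.5045,0.2625,0.2,81.5); snap('wrist','w6.png')
s=imaging.camera('side'); p=s['pixels'][100:240,230:390]
cv2.imwrite('pics/s6.png',cv2.resize(p,None,fx=4,fy=4,interpolation=cv2.INTER_CUBIC)[:,:,::-1])
E
```

```text
time_s: 9.95
tcp_pos: [0.4163, 0.0603, 0.2229]
tcp_rot: [0.79, 3.04, 0.0]
contact_force: [0.5, 0.0, -1.3]
grip_width: 0.0295
finger_force: 59.2
time_s: 10.45
tcp_pos: [0.4502, 0.1359, 0.2232]
tcp_rot: [0.237, 3.132, -0.0]
contact_force: [1.3, -1.7, -1.6]
grip_width: 0.0293
finger_force: 59.6
time_s: 10.95
tcp_pos: [0.5039, 0.2633, 0.2221]
tcp_rot: [-0.229, -3.132, 0.001]
contact_force: [-1.6, -0.5, -2.0]
grip_width: 0.0295
finger_force: 59.9
t 10.95 tcp [0.5039 0.2633 0.2221] w 0.0295 F [-1.6 -0.5 -2. ] ff 59.88212764263153
[[-0.989, 0.145, -0.001], [0.145, 0.989, -0.0], [0.001, -0.001, -1.0]] [ 0.35  0.45  1.45 -0.    1.25 -1.08]
GO shift cm [-0.08 -0.07  2.21] turn deg [-0.03 -0.04  0.14] | then-frame shift [-0.08 -0.07  2.21]
```

View pics/s6.png

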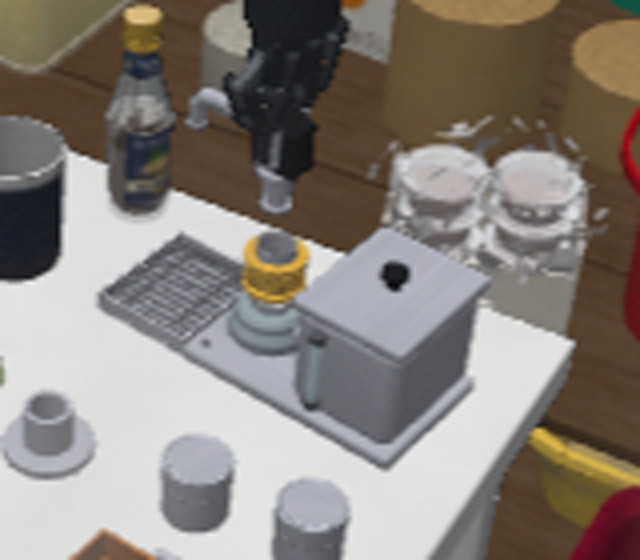

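View pics/w6.png

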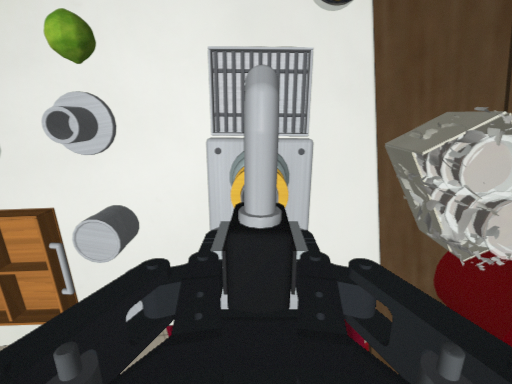

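```bash
python3 -m creep '[[0,0,2,0,0,0,1],[0,0,1,0,0,0,1],[0,0,0.5,0,0,0,1],[0,0,0.5,0,0,0,1],[0,0,0,0,0,0,1]]'
python3 -m creep '[[0,0,0.4,0,0,0,1],[0,0,0.4,0,0,0,1],[0,0,0,0,0,0,1]]'
```

```text
time_s: 11.55
tcp_pos: [0.5051, 0.2624, 0.1825]
tcp_rot: [0.233, 3.131, 0.001]
contact_force: [2.1, 0.9, -2.5]
grip_width: 0.0293
finger_force: 60.0
time_s: 11.85
tcp_pos: [0.5055, 0.2629, 0.174]
tcp_rot: [0.232, 3.13, 0.002]
contact_force: [4.9, 1.6, -2.8]
grip_width: 0.0296
finger_force: 59.9
```

```bash
python3 -m creep '[[-0.1,0,0.4,0,0,0,1],[0,0,0.4,0,0,0,1],[0,0,0.2,0,0,0,1],[0,0,0,0,0,0,1]]'
python3 -m creep '[[0,0,0.3,0,0,0,1],[0,0,0.3,0,0,0,1],[0,0,0,0,0,0,1]]'
```

```text
time_s: 12.25
tcp_pos: [0.5061, 0.2628, 0.1644]
tcp_rot: [0.232, 3.131, 0.002]
contact_force: [4.5, 1.2, 1.9]
grip_width: 0.0295
finger_force: 60.5
time_s: 12.55
tcp_pos: [0.5064, 0.263, 0.1582]
tcp_rot: [0.232, 3.13, 0.003]
contact_force: [5.9, 3.2, 0.9]
grip_width: 0.0293
finger_force: 60.3
```

```bash
python3 -m creep '[[-0.1,0,0.2,0,0,0,1],[0,0,0.2,0,0,0,1],[0,0,0,0,0,0,1]]'
python3 -m creep '[[0,0,0.2,0,0,0,1],[0,0,0,0,0,0,1]]'
python3 -m creep '[[0,0,0.2,0,0,0,1],[0,0,0,0,0,0,1]]'
```

```text
time_s: 12.85
tcp_pos: [0.5063, 0.2626, 0.1539]
tcp_rot: [-0.232, -3.133, -0.001]
contact_force: [4.3, 2.7, 3.6]
grip_width: 0.0295
finger_force: 60.6
time_s: 13.05
tcp_pos: [0.5063, 0.2626, 0.1524]
tcp_rot: [0.232, 3.133, 0.001]
contact_force: [2.7, 3.5, 4.4]
grip_width: 0.0293
finger_force: 60.9
time_s: 13.25
tcp_pos: [0.5064, 0.2626, 0.1522]
tcp_rot: [0.232, 3.131, 0.002]
contact_force: [-1.3, 1.0, 16.8]
grip_width: 0.0294
finger_force: 62.4
```

```bash
python3 -m creep '[[0,0,-0.2,0,0,0,1],[0,0,-0.2,0,0,0,1],[0,0,-0.2,0,0,0,1],[0,0,0,0,0,0,1]]'
python3 - <<'E'
from h import *
state(); s=imaging.camera('side'); p=s['pixels'][120:220,260:360]
cv2.imwrite('pics/s7.png',cv2.resize(p,None,fx=5,fy=5,interpolation=cv2.INTER_CUBIC)[:,:,::-1])
E
```

```text
time_s: 13.65
tcp_pos: [0.5061, 0.2625, 0.1547]
tcp_rot: [-0.232, -3.132, -0.0]
contact_force: [5.1, 4.5, -5.0]
grip_width: 0.029
finger_force: 61.6
t 13.65 tcp [0.5061 0.2625 0.1547] w 0.029 F [ 5.1  4.5 -5. ] ff 61.62637174129486
[[-0.989, 0.147, -0.001], [0.147, 0.989, 0.0], [0.001, 0.0, -1.0]] [ 0.34  0.52  1.53  0.    1.09 -1.08]
```

View pics/s7.png

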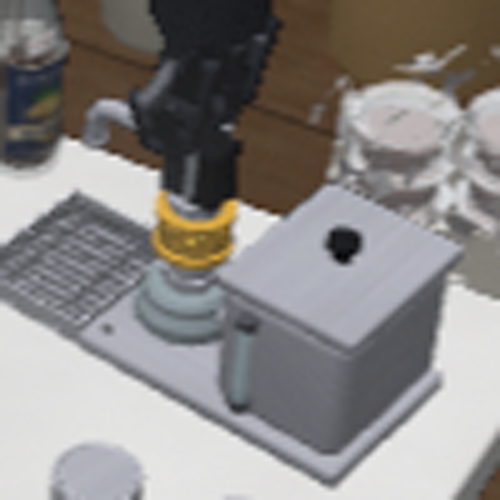

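```bash
python3 -m creep '[[0,0,0.3,0,0,0,1],[0,0,0,0,0,0,0.7],[0,0,0,0,0,0,0.3],[0,0,0,0,0,0,0],[0,0,0,0,0,0,0]]'
python3 -m creep '[[0,0,0,0,0,0,0],[0,0,-2,0,0,0,0],[0,0,-5,0,0,0,0],[0,0,-5,0,0,0,0],[0,0,0,0,0,0,0]]'
python3 - <<'E'
from h import *
o=state(); snap('wrist','w8.png'); find('wrist',['spout','spout_grip','spout_outlet','sleeve'],2)
for c in ('top','side'):
    k=snap(c,c+'8.png'); find(c,['spout','jar_a','sauce_a','tin_a','rack'])
c=imaging.camera('top'); hsv=cv2.cvtColor(c['pixels'],cv2.COLOR_RGB2HSV)
m=cv2.inRange(hsv,(5,80,60),(20,255,220)); m[:135]=0;m[205:]=0;m[:,:270]=0;m[:,370:]=0
cnt=max(cv2.findContours(m,cv2.RETR_EXTERNAL,cv2.CHAIN_APPROX_NONE)[0],key=cv2.contourArea)
b=cv2.boxPoints(cv2.minAreaRect(cnt)); q=np.array([ray({**c,'rotation':R.from_rotvec(c['rotation']).as_matrix() if np.shape(c['rotation'])==(3,) else c['rotation']},p,.032) for p in b]); print(np.round(q,4).tolist(),q.mean(0),[np.linalg.norm(q[i]-q[i-1]) for i in range(4)])
E
```

```text
time_s: 14.2
tcp_pos: [0.5055, 0.2617, 0.1524]
tcp_rot: [-0.232, -3.131, 0.002]
contact_force: [0.3, 0.1, -0.6]
grip_width: 0.0719
finger_force: 0.0
time_s: 14.7
tcp_pos: [0.5088, 0.2631, 0.2805]
tcp_rot: [0.231, 3.121, 0.008]
contact_force: [0.5, -0.1, 0.3]
grip_width: 0.0854
finger_force: 0.0
t 14.7 tcp [0.5088 0.2631 0.2805] w 0.0854 F [ 0.5 -0.1  0.3] ff 0.0
[[-0.989, 0.147, 0.013], [0.147, 0.989, 0.004], [-0.012, 0.006, -1.0]] [ 0.34  0.41  1.35 -0.    1.37 -1.08]
wrist spout [0.486 0.266 0.161] 0.9
wrist spout_grip [0.489 0.267 0.163] 0.7
wrist spout_outlet [0.489 0.27  0.163] 0.67
wrist sleeve [0.502 0.278 0.115] 0.63
top spout [0.495 0.267 0.168] 0.55
top jar_a [ 0.422 -0.074  0.098] 0.49
top jar_a [ 0.356 -0.233  0.095] 0.48
top jar_a [0.586 0.217 0.132] 0.23
top sauce_a [ 0.426 -0.146  0.118] 0.68
top sauce_a [ 0.427 -0.228  0.111] 0.6
top tin_a [0.647 0.066 0.053] 0.79
top tin_a [0.551 0.054 0.053] 0.55
top rack [ 0.59  -0.15   0.004] 0.79
side spout [0.521 0.246 0.103] 0.62
side spout [0.505 0.254 0.155] 0.59
side jar_a [ 0.439 -0.086  0.069] 0.68
side jar_a [ 0.37  -0.245  0.07 ] 0.55
side sauce_a [ 0.447 -0.247  0.099] 0.7
side sauce_a [ 0.447 -0.165  0.096] 0.66
side tin_a [0.56  0.051 0.055] 0.92
side tin_a [0.654 0.054 0.053] 0.86
side tin_a [ 0.59  -0.146  0.006] 0.38
side rack [ 0.585 -0.149  0.001] 0.57
side rack [0.593 0.229 0.058] 0.52
[[0.5113, -0.0198, 0.032], [0.6753, -0.0373, 0.032], [0.6501, -0.2795, 0.032], [0.4869, -0.2578, 0.032]] [ 0.58091736 -0.14861258  0.032     ] [np.float64(0.23928903617850497), np.float64(0.16491768950506736), np.float64(0.2435286090814301), np.float64(0.16458368874886892)]
```

```bash
python3 -m creep '[[-1.5,-4,0,0,0,0,0],[-1.5,-4,0,0,0,0,0],[-1.6,-4,1,0,0,-1,0],[-1.6,-4,4,0,0,-1,0],[-1.6,-4,4,0,0,0,0]]'
python3 - <<'E'
from h import *
o=state(); c=snap('wrist','w9.png'); find('wrist',['tin_a','rack','drain_stand'])
c=imaging.camera('wrist'); o=robot.get_obs(); hsv=cv2.cvtColor(c['pixels'],cv2.COLOR_RGB2HSV)
m=cv2.inRange(hsv,(5,80,60),(20,255,230)); cv2.imwrite('pics/m9.png',m)
E
```

```text
time_s: 16.1
tcp_pos: [0.5536, 0.0644, 0.1951]
tcp_rot: [0.177, 3.134, 0.0]
contact_force: [1.0, 1.0, 0.4]
grip_width: 0.0852
finger_force: 0.0
t 16.1 tcp [0.5536 0.0644 0.1951] w 0.0852 F [1.  1.  0.4] ff 0.0
[[-0.994, 0.112, 0.003], [0.112, 0.994, 0.0], [-0.003, 0.0, -1.0]] [-0.02  0.45  1.52  0.    1.16 -1.48]
wrist tin_a [0.636 0.068 0.056] 0.94
wrist tin_a [0.546 0.068 0.053] 0.72
wrist rack [ 0.572 -0.152  0.003] 0.58
wrist drain_stand [0.42  0.058 0.01 ] 0.83
```

View pics/w9.png

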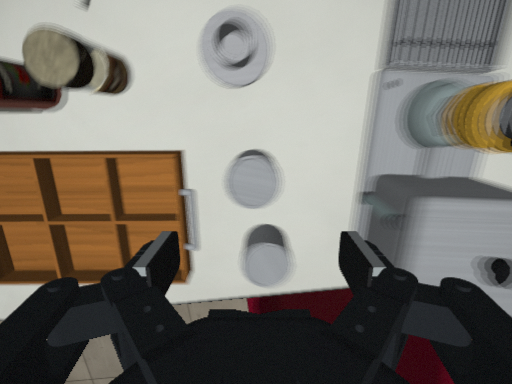

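```bash
python3 -m creep '[[0,0,0,0,0,0,0]]'
python3 - <<'E'
from h import *
c=imaging.camera('wrist'); o=state(); find('wrist',['tin_a','rack'])
g=cv2.cvtColor(c['pixels'],cv2.COLOR_RGB2GRAY)
hc=cv2.HoughCircles(cv2.medianBlur(g,3),cv2.HOUGH_GRADIENT,1.5,30,param1=80,param2=25,minRadius=20,maxRadius=40)
for u,v,r in hc[0][:12]:
    if 200<u<320 and v<300: print(u,v,r,np.round(ray(c,(u,v),.056,o),4), r*2*(o['tcp_pos'][2]+.12-.056)/268)
go(.555,.053,.054,84)
E
```

```text
time_s: 16.45
tcp_pos: [0.5534, 0.0671, 0.1964]
tcp_rot: [0.175, 3.134, 0.001]
contact_force: [0.5, 0.6, 0.1]
grip_width: 0.0854
finger_force: 0.0
t 16.5 tcp [0.5533 0.0672 0.1964] w 0.0857 F [-0.2 -0.4  0.1] ff 0.0
[[-0.994, 0.111, 0.002], [0.111, 0.994, 0.0], [-0.002, 0.001, -1.0]] [-0.02  0.45  1.52  0.    1.17 -1.48]
wrist tin_a [0.546 0.065 0.054] 0.97
wrist tin_a [0.638 0.066 0.052] 0.84
wrist rack [ 0.577 -0.153  0.006] 0.92
wrist rack [0.549 0.067 0.054] 0.4
234.75 44.25 39.05 [0.4247 0.0588 0.056 ] 0.07587160229290517
252.75 180.75 27.05 [0.5489 0.0601 0.056 ] 0.05255638474353356
269.25 266.25 22.55 [0.6472 0.0668 0.056 ] 0.04381317816251921
GO shift cm [-0.31 -1.38 14.2 ] turn deg [ 0.02  0.11 -0.38] | then-frame shift [-0.33 -1.38 14.2 ]
```

```bash
python3 -m creep '[[0.1,-0.9,4.5,0,0,0,0],[0,0,4.5,0,0,0,0],[0,0,3.2,0,0,0,0],[0,0,2,0,0,0,0.2],[0,0,0,0,0,0,1]]'
python3 -m creep '[[0,0,0,0,0,0,1],[0,0,0,0,0,0,1],[0,0,0,0,0,0,1]]'
python3 -m creep '[[0,0,-2,0,0,0,1],[0,0,-4,0,0,0,1],[0,0,-4,0,0,0,1],[0,0,0,0,0,0,1],[0,0,0,0,0,0,1]]'
python3 - <<'E'
from h import *
state(); c=imaging.camera('wrist'); find('wrist',['tin_a','rack'])
th=np.radians(-6); C=np.array([.585,-.149])
for i,(a,b) in enumerate([(-1,1),(-1,0),(-1,-1),(1,1),(1,0),(1,-1)]):
    p=C+np.array([[np.cos(th),-np.sin(th)],[np.sin(th),np.cos(th)]])@np.array([a*.0395,b*.079]); print(i,np.round(p,4))
    if i==3: go(*p,.16,84)
E
```

```text
time_s: 17.1
tcp_pos: [0.5493, 0.058, 0.0508]
tcp_rot: [-0.176, -3.132, -0.0]
contact_force: [-0.5, 0.6, -0.2]
grip_width: 0.059
finger_force: 0.3
time_s: 17.4
tcp_pos: [0.5517, 0.0573, 0.0544]
tcp_rot: [0.177, 3.134, 0.0]
contact_force: [0.1, -0.1, -1.4]
grip_width: 0.0556
finger_force: 63.5
time_s: 17.9
tcp_pos: [0.5514, 0.0572, 0.1545]
tcp_rot: [0.177, 3.133, 0.0]
contact_force: [0.4, -0.5, -2.2]
grip_width: 0.0551
finger_force: 64.2
t 17.9 tcp [0.5514 0.0572 0.1545] w 0.0551 F [ 0.4 -0.5 -2.2] ff 64.17410373687744
[[-0.994, 0.113, 0.003], [0.113, 0.994, -0.0], [-0.003, 0.0, -1.0]] [-0.03  0.49  1.58  0.    1.06 -1.49]
wrist tin_a [0.544 0.061 0.162] 0.65
wrist tin_a [0.66  0.08  0.055] 0.5
wrist rack [ 0.568 -0.14   0.006] 0.63
0 [ 0.554  -0.0663]
1 [ 0.5457 -0.1449]
2 [ 0.5375 -0.2234]
3 [ 0.6325 -0.0746]
GO shift cm [ -9.68 -12.16  -0.83] turn deg [-0.01 -0.14 -0.47] | then-frame shift [ -9.58 -12.24  -0.81]
4 [ 0.6243 -0.1531]
5 [ 0.616  -0.2317]
```

```bash
python3 -m creep '[[-2,-2.4,0,0,0,0,1],[-2,-2.4,0,0,0,0,1],[-2,-2.4,0,0,0,0,1],[-2,-2.4,0,0,0,0,1],[-1.6,-2.5,0,0,0,-0.5,1]]'
python3 -m creep '[[0,0,0,0,0,0,1],[0,0,0,0,0,0,1]]'
python3 - <<'E'
from h import *
c=imaging.camera('wrist'); o=state(); find('wrist',['rack'])
cv2.imwrite('pics/w10.png',c['pixels'][:,:,::-1])
go(.6325,-.0746,.062,84)
E
```

```text
time_s: 18.55
tcp_pos: [0.6328, -0.0748, 0.1512]
tcp_rot: [-0.163, -3.135, -0.001]
contact_force: [0.3, 0.0, -1.5]
grip_width: 0.0556
finger_force: 64.2
time_s: 18.75
tcp_pos: [0.6319, -0.0741, 0.1511]
tcp_rot: [-0.166, -3.134, -0.002]
contact_force: [-0.1, 1.0, -1.8]
grip_width: 0.0555
finger_force: 64.2
t 18.8 tcp [ 0.6318 -0.0734  0.1515] w 0.0551 F [-0.1  0.7 -1. ] ff 64.18127775192261
[[-0.995, 0.104, -0.003], [0.104, 0.995, 0.001], [0.003, 0.001, -1.0]] [-0.24  0.63  1.33  0.    1.18 -1.7 ]
GO shift cm [-0.11 -0.16  8.99] turn deg [ 0.04 -0.14  0.05] | then-frame shift [-0.08 -0.15  9.  ]
```

View pics/w10.png

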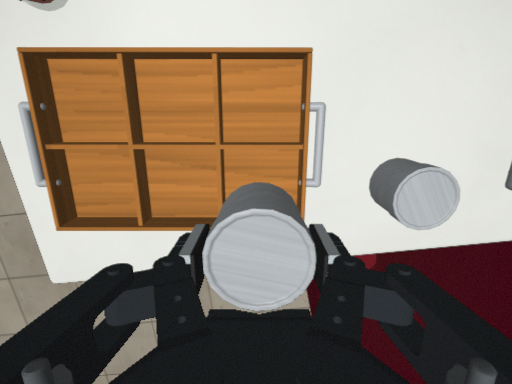

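```bash
python3 - <<'E'
from h import *
c=imaging.camera('wrist'); o=robot.get_obs(); print(o['tcp_pos'])
for uv in [(19,49),(312,48),(57,230),(133,146),(220,145)]: print(uv,np.round(ray(c,uv,.032,o)[:2],4))
a,b,d=[ray(c,uv,.032,o)[:2] for uv in [(19,49),(312,48),(57,230)]]
v=b-a;print(np.linalg.norm(v),np.degrees(np.arctan2(v[1],v[0]))-90,np.linalg.norm(d-a),np.degrees(np.arctan2(*(d-a)[::-1])),'centre',(b+d)/2)
E
```

```text
[ 0.632002   -0.07279269  0.15236752]
(19, 49) [ 0.4928 -0.2563]
(312, 48) [ 0.5166 -0.0189]
(57, 230) [ 0.6518 -0.2741]
(133, 146) [ 0.5795 -0.1818]
(220, 145) [ 0.5866 -0.1044]
0.23863265258903646 -5.718066609858809 0.15992161310019176 -6.383425271282307 centre [ 0.58418442 -0.1464725 ]
```

```bash
python3 -m creep '[[0,0,4.5,0,0,0,1],[0,0,3,0,0,0,1],[0,0,1.3,0,0,0,1],[0,0,0.3,0,0,0,1],[0,0,0,0,0,0,1]]'
python3 -m creep '[[0,0,0.2,0,0,0,1],[0,0,0,0,0,0,1]]'
```

```text
time_s: 19.4
tcp_pos: [0.6332, -0.0735, 0.0628]
tcp_rot: [0.163, 3.136, -0.0]
contact_force: [0.6, -0.3, -0.8]
grip_width: 0.0554
finger_force: 64.2
time_s: 19.6
tcp_pos: [0.6334, -0.074, 0.0614]
tcp_rot: [0.163, 3.135, -0.001]
contact_force: [-0.7, 1.1, -1.6]
grip_width: 0.055
finger_force: 64.2
```

```bash
python3 -m creep '[[0,0,0.25,0,0,0,1],[0,0,0,0,0,0,1],[0,0,0,0,0,0,0.2],[0,0,0,0,0,0,0.2],[0,0,0,0,0,0,0.2]]'
python3 -m creep '[[0,0,-3,0,0,0,0.2],[0,0,-4,0,0,0,0],[-0.3,4.6,-2,0,0,0,0],[-0.3,4.6,0,0,0,0,0],[-0.3,4.6,0,0,0,0,0]]'
python3 -m creep '[[0,0,0,0,0,0,0],[0,0,0,0,0,0,0]]'
python3 - <<'E'
from h import *
c=imaging.camera('wrist'); o=state(); find('wrist',['tin_a'])
g=cv2.cvtColor(c['pixels'],cv2.COLOR_RGB2GRAY)
hc=cv2.HoughCircles(cv2.medianBlur(g,3),cv2.HOUGH_GRADIENT,1.5,30,param1=80,param2=25,minRadius=20,maxRadius=55)
for u,v,r in hc[0][:15]:
    if v<300: print(u,v,r,np.round(ray(c,(u,v),.056,o),4), r*2*(o['tcp_pos'][2]+.12-.056)/268)
c=imaging.camera('top');find('top',['tin_a']);c=imaging.camera('side');find('side',['tin_a'])
go(.648,.063,.054,84)
E
```

```text
time_s: 20.1
tcp_pos: [0.6329, -0.074, 0.0578]
tcp_rot: [0.164, 3.137, -0.0]
contact_force: [0.4, -0.1, -0.2]
grip_width: 0.0682
finger_force: 0.0
time_s: 20.6
tcp_pos: [0.6566, 0.0633, 0.149]
tcp_rot: [0.166, 3.134, 0.0]
contact_force: [0.9, -0.4, -0.7]
grip_width: 0.0853
finger_force: 0.0
time_s: 20.8
tcp_pos: [0.6558, 0.0633, 0.1473]
tcp_rot: [-0.16, -3.138, 0.0]
contact_force: [0.1, -1.0, -0.8]
grip_width: 0.0853
finger_force: 0.0
t 20.85 tcp [0.6558 0.0621 0.1473] w 0.0855 F [-0.8 -1.   0.5] ff 0.0
[[-0.995, 0.103, -0.0], [0.103, 0.995, -0.0], [0.0, -0.0, -1.0]] [-0.02  0.68  1.26 -0.    1.21 -1.49]
wrist tin_a [ 0.628 -0.066  0.058] 0.85
wrist tin_a [0.645 0.066 0.055] 0.85
wrist tin_a [ 0.57  -0.098  0.004] 0.35
261.75 188.25 33.05 [0.6461 0.0639 0.056 ] 0.052120082558094055
98.25 176.25 49.1 [ 0.6225 -0.0668  0.056 ] 0.07743104487590567
102.75 83.25 52.4 [ 0.5539 -0.0449  0.056 ] 0.08263517302931005
129.75 176.25 45.800003 [ 0.6251 -0.0414  0.056 ] 0.07222692875411046
438.75 92.25 54.050003 [0.5858 0.2025 0.056 ] 0.08523723710601223
114.75 221.25 42.5 [ 0.6622 -0.0632  0.056 ] 0.06702280060070609
185.25 285.75 54.050003 [ 0.7309 -0.0148  0.056 ] 0.08523723710601223
24.75 176.25 45.800003 [ 0.6164 -0.1261  0.056 ] 0.07222692875411046
444.75 59.25 54.050003 [0.5635 0.205  0.056 ] 0.08523723710601223
198.75 140.25 50.75 [0.6023 0.0189 0.056 ] 0.08003310895260787
191.25 209.25 47.449997 [0.6582 0.0033 0.056 ] 0.0748289807992035
422.25 161.25 49.1 [0.637  0.1934 0.056 ] 0.07743104487590567
425.25 125.25 45.800003 [0.609 0.194 0.056] 0.07222692875411046
117.75 110.25 50.75 [ 0.5738 -0.0386  0.056 ] 0.08003310895260787
top tin_a [ 0.632 -0.077  0.06 ] 0.71
side tin_a [ 0.642 -0.083  0.058] 0.76
side tin_a [0.653 0.053 0.054] 0.55
side tin_a [0.515 0.243 0.102] 0.39
GO shift cm [0.81 0.13 9.34] turn deg [-0.   -0.   -0.07] | then-frame shift [0.81 0.13 9.34]
```

```bash
python3 -m creep '[[0.8,0.1,3,0,0,0,0],[0,0,3,0,0,0,0],[0,0,2,0,0,0,0],[0,0,1.3,0,0,0,0.2],[0,0,0,0,0,0,1]]'
python3 -m creep '[[0,0,0,0,0,0,1],[0,0,0,0,0,0,1],[0,0,0,0,0,0,1]]'
python3 -m creep '[[0,0,-2,0,0,0,1],[0,0,-4,0,0,0,1],[0,0,-4,0,0,0,1],[0,0,0,0,0,0,1]]'
python3 - <<'E'
from h import *
state(); go(.6233,-.1511,.08,84)
E
```

```text
time_s: 21.6
tcp_pos: [0.6471, 0.0635, 0.0526]
tcp_rot: [-0.165, -3.134, -0.0]
contact_force: [0.2, -0.7, -0.2]
grip_width: 0.0591
finger_force: 0.2
time_s: 21.9
tcp_pos: [0.6487, 0.064, 0.0555]
tcp_rot: [0.164, 3.135, 0.0]
contact_force: [-0.3, 0.6, -0.9]
grip_width: 0.0553
finger_force: 63.4
time_s: 22.3
tcp_pos: [0.6514, 0.0641, 0.1619]
tcp_rot: [0.163, 3.124, 0.001]
contact_force: [1.0, -0.1, 0.8]
grip_width: 0.0556
finger_force: 63.7
t 22.3 tcp [0.6514 0.0641 0.1619] w 0.0556 F [ 1.  -0.1  0.8] ff 63.711912631988525
[[-0.995, 0.104, 0.013], [0.104, 0.995, -0.0], [-0.013, 0.001, -1.0]] [-0.02  0.65  1.27  0.    1.21 -1.49]
GO shift cm [  0.67 -21.71   8.15] turn deg [0.07 0.75 0.04] | then-frame shift [  0.55 -21.7    8.19]
```

```bash
python3 -m creep '[[0.1,-4.9,0,0,0,0,1],[0.1,-4.9,0,0,0,0,1],[0.1,-4.9,0,0,0,0,1],[0.1,-4.9,0,0,0,0,1],[0.1,-4.9,0,0,0,0,1]]'
python3 -m creep '[[0.1,-4.9,0,0,0,0,1],[0,0,0,0,0,0,1],[0,0,0,0,0,0,1]]'
python3 - <<'E'
from h import *
state(); go(.6152,-.2297,.06,84)
E
```

```text
time_s: 22.8
tcp_pos: [0.617, -0.1808, 0.1543]
tcp_rot: [0.163, 3.137, 0.0]
contact_force: [0.8, -0.7, -1.1]
grip_width: 0.0552
finger_force: 63.9
time_s: 23.1
tcp_pos: [0.6109, -0.2288, 0.1539]
tcp_rot: [-0.168, -3.137, -0.001]
contact_force: [0.3, 0.4, -1.1]
grip_width: 0.0554
finger_force: 64.0
t 23.1 tcp [ 0.6109 -0.2288  0.1539] w 0.0554 F [ 0.3  0.4 -1.1] ff 64.01400804519653
[[-0.994, 0.107, -0.0], [0.107, 0.994, 0.001], [0.001, 0.001, -1.0]] [-0.48  0.66  1.27  0.    1.21 -1.94]
GO shift cm [-0.44 -0.05  9.39] turn deg [ 0.04 -0.03 -0.13] | then-frame shift [-0.44 -0.04  9.39]
```

```bash
python3 -m creep '[[-0.4,0,4.5,0,0,0,1],[0,0,3,0,0,0,1],[0,0,1.4,0,0,0,1],[0,0,0.4,0,0,0,1],[0,0,0,0,0,0,1]]'
python3 -m creep '[[0,0,0.1,0,0,0,1],[0,0,0,0,0,0,1],[0,0,0,0,0,0,0.2],[0,0,0,0,0,0,0.2],[0,0,0,0,0,0,0.2]]'
python3 -m creep '[[0,0,-3,0,0,0,0.2],[0,0,-5,0,0,0,0],[0,0,-5,0,0,0,0],[0,0,-3,0,0,0,0],[0,0,0,0,0,0,0]]'
python3 - <<'E'
from h import *
state(); c=imaging.camera('top'); cv2.imwrite('pics/top11.png',c['pixels'][:,:,::-1]); find('top',['tin_a','jar_a','sauce_a']);c=imaging.camera('side');find('side',['tin_a','jar_a','sauce_a'])
go(.36,-.24,.25,-6)
E
```

```text
time_s: 23.6
tcp_pos: [0.6161, -0.2274, 0.0619]
tcp_rot: [0.162, 3.137, -0.0]
contact_force: [0.1, -0.4, -2.4]
grip_width: 0.0552
finger_force: 64.0
time_s: 24.1
tcp_pos: [0.6157, -0.2283, 0.0609]
tcp_rot: [0.164, 3.136, -0.0]
contact_force: [0.4, 0.2, 0.2]
grip_width: 0.068
finger_force: 0.0
time_s: 24.6
tcp_pos: [0.6175, -0.2292, 0.2268]
tcp_rot: [0.163, 3.127, -0.007]
contact_force: [0.3, -0.5, -0.9]
grip_width: 0.085
finger_force: 0.0
t 24.6 tcp [ 0.6175 -0.2292  0.2268] w 0.085 F [ 0.3 -0.5 -0.9] ff 0.0
[[-0.995, 0.104, 0.01], [0.104, 0.995, -0.005], [-0.01, -0.004, -1.0]] [-0.47  0.61  1.16  0.    1.36 -1.94]
top tin_a [ 0.632 -0.076  0.056] 0.84
top tin_a [ 0.591 -0.102  0.004] 0.29
top sauce_a [ 0.592 -0.102  0.002] 0.47
side tin_a [ 0.623 -0.239  0.059] 0.97
side tin_a [ 0.641 -0.082  0.061] 0.84
side tin_a [0.508 0.252 0.157] 0.47
side jar_a [ 0.371 -0.246  0.068] 0.75
side jar_a [ 0.436 -0.091  0.08 ] 0.61
side sauce_a [ 0.446 -0.167  0.098] 0.74
side sauce_a [ 0.446 -0.248  0.099] 0.61
side sauce_a [ 0.622 -0.238  0.057] 0.28
GO shift cm [25.26 -3.84 -3.05] turn deg [ 1.400e-01 -5.000e-02 -8.997e+01] | then-frame shift [ 3.86 25.25 -3.1 ]
```

```bash
python3 -m creep '[[5,-0.8,-0.6,0,0,0,0],[5,-0.8,-0.6,0,0,0,0],[5,-0.8,-0.6,0,0,0,0],[5,-0.8,-0.6,0,0,0,0],[5,-0.6,-0.6,0,0,0,0]]'
python3 -m creep '[[0,0,0,0,0,0,0],[0,0,0,0,0,0,0]]'
python3 - <<'E'
from h import *
c=imaging.camera('wrist'); cv2.imwrite('pics/w12.png',c['pixels'][:,:,::-1]); state(); find('wrist',['jar_a','sauce_a']); imaging.camera('top'); find('top',['jar_a','sauce_a'])
go(.361,-.239,.085,84)
E
```

```text
time_s: 25.5
tcp_pos: [0.3655, -0.2395, 0.2495]
tcp_rot: [-0.163, -3.137, -0.0]
contact_force: [-0.5, -1.3, -0.2]
grip_width: 0.0852
finger_force: 0.0
time_s: 25.7
tcp_pos: [0.3671, -0.24, 0.2502]
tcp_rot: [0.166, 3.136, -0.001]
contact_force: [0.8, 0.3, 0.3]
grip_width: 0.085
finger_force: 0.0
t 25.75 tcp [ 0.368  -0.2401  0.25  ] w 0.0857 F [ 0.6 -0.5 -0.2] ff 0.0
[[-0.994, 0.105, 0.001], [0.105, 0.994, -0.0], [-0.001, -0.0, -1.0]] [-0.75  0.19  1.75  0.    1.21 -2.22]
wrist jar_a [ 0.35  -0.242  0.095] 0.97
wrist jar_a [ 0.553 -0.166  0.003] 0.72
wrist jar_a [ 0.42  -0.091  0.091] 0.58
wrist sauce_a [ 0.423 -0.238  0.124] 0.75
wrist sauce_a [ 0.418 -0.164  0.094] 0.62
top jar_a [ 0.35  -0.248  0.097] 0.44
top sauce_a [ 0.424 -0.146  0.118] 0.8
GO shift cm [ 0.72 -0.02 16.43] turn deg [ 0.04 -0.03  0.09] | then-frame shift [ 7.300e-01 -1.000e-02  1.643e+01]
```

```bash
python3 -m creep '[[0.4,0,4,0,0,0,0],[0.4,0,4,0,0,0,0],[0,0,4,0,0,0,0],[0,0,2.4,0,0,0,0],[0,0,1.8,0,0,0,0.2]]'
python3 -m creep '[[0,0,0,0,0,0,0.7],[0,0,0,0,0,0,1],[0,0,0,0,0,0,1],[0,0,0,0,0,0,1],[0,0,0,0,0,0,1]]'
python3 -m creep '[[0,0,-3,0,0,0,1],[0,0,-4,0,0,0,1],[0,0,-4,0,0,0,1],[0,0,-3,0,0,0,1],[0,0,0,0,0,0,1]]'
python3 - <<'E'
from h import *
imaging.camera('wrist'); state(); find('wrist',['jar_a']); go(.6233,-.1511,.2,84)
E
```

```text
time_s: 26.5
tcp_pos: [0.3595, -0.2382, 0.0857]
tcp_rot: [-0.162, -3.135, -0.003]
contact_force: [0.0, -0.6, 0.1]
grip_width: 0.0733
finger_force: 0.0
time_s: 27.0
tcp_pos: [0.3599, -0.2391, 0.0885]
tcp_rot: [0.163, 3.136, -0.001]
contact_force: [0.1, -0.0, -1.3]
grip_width: 0.0417
finger_force: 60.6
time_s: 27.5
tcp_pos: [0.3611, -0.2403, 0.2321]
tcp_rot: [0.163, 3.13, -0.009]
contact_force: [1.0, 0.7, -2.0]
grip_width: 0.0415
finger_force: 61.2
t 27.55 tcp [ 0.3602 -0.2395  0.2297] w 0.0414 F [-0.  -0.5 -1.5] ff 61.21793031692505
[[-0.995, 0.104, 0.004], [0.104, 0.995, -0.003], [-0.004, -0.003, -1.0]] [-0.76  0.19  1.8   0.    1.14 -2.23]
wrist jar_a [ 0.413 -0.09   0.089] 0.79
wrist jar_a [ 0.349 -0.244  0.239] 0.63
GO shift cm [-25.32  11.47   2.83] turn deg [-0.04  0.06  0.03] | then-frame shift [-25.32  11.48   2.81]
```

```bash
python3 -m creep '[[0,0,-4.5,0,0,0,1],[0,0,-3.5,0,0,0,1],[-4,1.8,0,0,0,0,1],[-4.3,2,0,0,0,0,1],[-4.3,2,0,0,0,0,1]]'
python3 -m creep '[[-4.3,2,0,0,0,0,1],[-4.3,2,0,0,0,0,1],[-4.1,1.7,2,0,0,0,1],[0,0,4,0,0,0,1],[0,0,4,0,0,0,1]]'
python3 -m creep '[[0,0,2,0,0,0,1],[0,0,0,0,0,0,1]]'
python3 - <<'E'
from h import *
state(); go(.6233,-.1511,.097,84)
E
```

```text
time_s: 28.1
tcp_pos: [0.4918, -0.1936, 0.3063]
tcp_rot: [-0.165, -3.135, -0.002]
contact_force: [1.0, -1.8, -0.6]
grip_width: 0.0413
finger_force: 61.5
time_s: 28.6
tcp_pos: [0.6236, -0.1497, 0.2037]
tcp_rot: [-0.161, -3.135, -0.001]
contact_force: [0.6, 0.2, -2.1]
grip_width: 0.0412
finger_force: 61.5
time_s: 28.8
tcp_pos: [0.6206, -0.1498, 0.1816]
tcp_rot: [-0.163, -3.126, -0.005]
contact_force: [-0.1, 0.9, -1.0]
grip_width: 0.0417
finger_force: 61.4
t 28.8 tcp [ 0.6206 -0.1498  0.1816] w 0.0417 F [-0.1  0.9 -1. ] ff 61.40166163444519
[[-0.995, 0.104, -0.011], [0.104, 0.995, 0.004], [0.011, 0.003, -1.0]] [-0.36  0.61  1.28  0.    1.26 -1.82]
GO shift cm [-0.38 -0.13  8.46] turn deg [ 0.17 -0.64  0.04] | then-frame shift [-0.28 -0.1   8.46]
```

```bash
python3 -m creep '[[-0.2,-0.1,4,0,0,0,1],[0,0,2.5,0,0,0,1],[0,0,1.5,0,0,0,1],[0,0,0.4,0,0,0,1],[0,0,0,0,0,0,1]]'
python3 -m creep '[[0,0,0.3,0,0,0,1],[0,0,0,0,0,0,1]]'
```

```text
time_s: 29.3
tcp_pos: [0.6252, -0.1522, 0.104]
tcp_rot: [-0.164, -3.137, -0.0]
contact_force: [-0.4, 0.2, -0.2]
grip_width: 0.0411
finger_force: 61.4
time_s: 29.5
tcp_pos: [0.6255, -0.1522, 0.1018]
tcp_rot: [0.164, 3.136, -0.001]
contact_force: [0.3, 0.7, -1.6]
grip_width: 0.0416
finger_force: 61.4
```

```bash
python3 -m creep '[[0.2,0,0.5,0,0,0,1],[0,0,0.2,0,0,0,1],[0,0,0.1,0,0,0,1],[0,0,0,0,0,0,1]]'
python3 -m creep '[[0,0,0.1,0,0,0,1],[0,0,0,0,0,0,1]]'
```

```text
time_s: 29.9
tcp_pos: [0.623, -0.1518, 0.0927]
tcp_rot: [-0.164, -3.137, -0.0]
contact_force: [-0.2, 0.3, -0.9]
grip_width: 0.0414
finger_force: 61.4
time_s: 30.1
tcp_pos: [0.6233, -0.1519, 0.0923]
tcp_rot: [0.164, 3.137, -0.0]
contact_force: [-0.2, -0.3, 2.2]
grip_width: 0.0414
finger_force: 61.8
```

```bash
python3 -m creep '[[0,0,0,0,0,0,0.3],[0,0,0,0,0,0,0.3],[0,0,0,0,0,0,0.3],[0,0,-3,0,0,0,0.3],[0,0,-5,0,0,0,0.3]]'
python3 -m creep '[[0,0,-5,0,0,6,0],[0,0,-3,0,0,8.5,0],[0,0,0,0,0,8.5,0],[0,0,0,0,0,8.5,0],[0,0,0,0,0,8.5,0]]'
python3 -m creep '[[0,0,0,0,0,8.5,0],[0,0,0,0,0,8.5,0],[0,0,0,0,0,8.5,0],[0,0,0,0,0,8.5,0],[0,0,0,0,0,8.5,0]]'
python3 - <<'E'
from h import *
state(); go(.43,-.081,.22,-6)
imaging.camera('side'); find('side',['jar_a','tin_a','sauce_a','spout'])
E
```

```text
time_s: 30.6
tcp_pos: [0.6211, -0.1512, 0.1689]
tcp_rot: [-0.163, -3.129, -0.004]
contact_force: [0.6, -0.3, 0.5]
grip_width: 0.0599
finger_force: 0.0
time_s: 31.1
tcp_pos: [0.623, -0.1518, 0.2521]
tcp_rot: [1.235, 2.888, 0.0]
contact_force: [-0.3, -0.0, 0.3]
grip_width: 0.0858
finger_force: 0.0
time_s: 31.6
tcp_pos: [0.623, -0.1518, 0.2517]
tcp_rot: [-2.198, -2.244, -0.0]
contact_force: [-0.3, 0.2, 0.3]
grip_width: 0.0855
finger_force: 0.0
t 31.6 tcp [ 0.623  -0.1518  0.2517] w 0.0855 F [-0.3  0.2  0.3] ff 0.0
[[-0.021, 1.0, -0.0], [1.0, 0.021, 0.0], [0.0, -0.0, -1.0]] [-0.36  0.56  1.17  0.    1.41 -0.38]
GO shift cm [  7.48 -19.15   3.18] turn deg [-0.01 -0.01  7.18] | then-frame shift [  5.03 -19.93   3.17]
side jar_a [ 0.438 -0.089  0.069] 0.89
side jar_a [ 0.632 -0.162  0.076] 0.74
side jar_a [ 0.563 -0.16   0.015] 0.59
side tin_a [ 0.623 -0.238  0.059] 0.77
side tin_a [ 0.641 -0.085  0.061] 0.75
side tin_a [ 0.44  -0.091  0.066] 0.73
side sauce_a [ 0.444 -0.246  0.098] 0.97
side sauce_a [0.612 0.224 0.08 ] 0.38
side spout [0.51  0.248 0.158] 0.63
```

```bash
python3 -m creep '[[1.9,-4.8,0,0,0,2,0],[1.9,-4.8,0,0,0,2,0],[1.9,-4.8,0,0,0,0,0],[1.8,-4.8,2,0,0,0,0],[0,0,4,0,0,0,0]]'
python3 -m creep '[[0,0,0,0,0,0,0],[0,0,0,0,0,0,0]]'
python3 - <<'E'
from h import *
imaging.camera('wrist'); state(); find('wrist',['jar_a','sauce_a'])
go(.429,-.079,.085)
E
```

```text
time_s: 32.35
tcp_pos: [0.4384, -0.0756, 0.1962]
tcp_rot: [2.261, 2.174, 0.004]
contact_force: [1.8, -0.5, -0.1]
grip_width: 0.0854
finger_force: 0.0
time_s: 32.55
tcp_pos: [0.4419, -0.0776, 0.1943]
tcp_rot: [2.267, 2.175, 0.0]
contact_force: [-0.4, -0.1, 0.4]
grip_width: 0.0855
finger_force: 0.0
t 32.6 tcp [ 0.4427 -0.0779  0.1949] w 0.0854 F [ 0.2 -0.9  0.4] ff 0.0
[[0.042, 0.999, 0.002], [0.999, -0.042, -0.001], [-0.001, 0.002, -1.0]] [-0.35  0.27  1.81  0.    1.06 -0.3 ]
wrist jar_a [ 0.608 -0.142  0.082] 0.88
wrist jar_a [ 0.427 -0.075  0.1  ] 0.62
wrist sauce_a [ 0.436 -0.139  0.102] 0.76
wrist sauce_a [ 0.455 -0.222  0.044] 0.49
GO shift cm [-0.16 -1.4  10.99] turn deg [ 0.14  0.04 -0.  ] | then-frame shift [-0.16 -1.37 10.99]
```

```bash
python3 -m creep '[[-0.1,-1.3,4,0,0,0,0],[0,0,3.5,0,0,0,0],[0,0,2,0,0,0,0],[0,0,1.4,0,0,0,0],[0,0,0,0,0,0,0.5]]'
python3 -m creep '[[0,0,0,0,0,0,1],[0,0,0,0,0,0,1],[0,0,0,0,0,0,1],[0,0,0,0,0,0,1],[0,0,0,0,0,0,1]]'
python3 -m creep '[[0,0,-3,0,0,0,1],[0,0,-5,0,0,0,1],[0,0,-5,0,0,0,1],[0,0,-5,0,0,0,1],[0,0,-4,0,0,0,1]]'
python3 - <<'E'
from h import *
state(); go(.5365,-.2214,.2)
E
```

```text
time_s: 33.2
tcp_pos: [0.4283, -0.0779, 0.0838]
tcp_rot: [-2.267, -2.172, 0.001]
contact_force: [-0.3, -0.3, 0.4]
grip_width: 0.0736
finger_force: 0.0
time_s: 33.7
tcp_pos: [0.429, -0.078, 0.0859]
tcp_rot: [2.267, 2.172, 0.002]
contact_force: [-2.3, -0.4, 7.1]
grip_width: 0.042
finger_force: 60.0
time_s: 34.2
tcp_pos: [0.4282, -0.0777, 0.3083]
tcp_rot: [2.266, 2.171, 0.003]
contact_force: [0.1, -0.9, -1.1]
grip_width: 0.0415
finger_force: 61.2
t 34.2 tcp [ 0.4282 -0.0777  0.3083] w 0.0415 F [ 0.1 -0.9 -1.1] ff 61.18887329270365
[[0.043, 0.999, 0.004], [0.999, -0.043, -0.001], [-0.001, 0.004, -1.0]] [-0.36  0.13  1.65  0.    1.36 -0.31]
GO shift cm [-13.89  11.4   10.89] turn deg [ 0.21  0.06 -0.  ] | then-frame shift [-13.9   11.44  10.83]
```

```bash
python3 -m creep '[[-2,3.5,0,0,0,0,1],[-3.4,2.9,0,0,0,0,1],[-3.5,2.5,0,0,0,0,1],[-3.5,2.5,0,0,0,0,1],[-1.5,0,4,0,0,0,1]]'
python3 -m creep '[[0,0,5,0,0,0,1],[0,0,4,0,0,0,1],[0,0,3,0,0,0,1],[0,0,2,0,0,0,1],[0,0,0,0,0,0,1]]'
python3 -m creep '[[0,0,0,0,0,0,1]]'
python3 - <<'E'
from h import *
state(); go(.5365,-.2214,.0905)
E
```

```text
time_s: 34.7
tcp_pos: [0.5407, -0.2261, 0.2692]
tcp_rot: [2.26, 2.162, 0.006]
contact_force: [1.3, -0.3, -1.4]
grip_width: 0.0412
finger_force: 61.4
time_s: 35.2
tcp_pos: [0.5345, -0.2206, 0.1219]
tcp_rot: [-2.265, -2.169, 0.003]
contact_force: [-0.4, 0.4, -1.2]
grip_width: 0.0414
finger_force: 61.4
time_s: 35.3
tcp_pos: [0.5364, -0.2217, 0.1254]
tcp_rot: [2.268, 2.173, 0.0]
contact_force: [0.5, -0.6, -1.1]
grip_width: 0.0415
finger_force: 61.4
t 35.3 tcp [ 0.5364 -0.2217  0.1254] w 0.0415 F [ 0.5 -0.6 -1.1] ff 61.3565762800863
[[0.043, 0.999, 0.001], [0.999, -0.043, -0.0], [-0.0, 0.001, -1.0]] [-0.52  0.57  1.54  0.    1.04 -0.48]
GO shift cm [0.03 0.   3.49] turn deg [ 0.03  0.01 -0.  ] | then-frame shift [0.03 0.01 3.49]
```

```bash
python3 -m creep '[[0,0,2,0,0,0,1],[0,0,1,0,0,0,1],[0,0,0.3,0,0,0,1],[0,0,0,0,0,0,1]]'
python3 -m creep '[[0,0,0.2,0,0,0,1],[0,0,0,0,0,0,1]]'
```

```text
time_s: 35.7
tcp_pos: [0.5363, -0.2216, 0.0922]
tcp_rot: [2.269, 2.173, 0.0]
contact_force: [-0.2, -0.1, -0.9]
grip_width: 0.0414
finger_force: 61.4
time_s: 35.9
tcp_pos: [0.5364, -0.2216, 0.0902]
tcp_rot: [2.268, 2.172, 0.001]
contact_force: [-0.7, 0.7, -1.7]
grip_width: 0.0417
finger_force: 61.4
```

```bash
python3 -m creep '[[0,0,0.1,0,0,0,1],[0,0,0,0,0,0,0.3],[0,0,0,0,0,0,0.3],[0,0,0,0,0,0,0.3],[0,0,-3,0,0,0,0.3]]'
python3 -m creep '[[0,0,-5,0,0,0,0.3],[0,0,-5,0,0,0,0],[0,0,-5,0,0,0,0],[0,0,-3,0,0,0,0],[1.7,-2.4,0,0,0,0,0]]'
python3 -m creep '[[1.6,-2.5,0,0,0,0,0],[1.6,-2.5,0,0,0,0,0],[1.6,-2.3,0,0,0,0,0],[0,0,0,0,0,0,0],[0,0,0,0,0,0,0]]'
python3 - <<'E'
from h import *
c=imaging.camera('wrist'); cv2.imwrite('pics/w13.png',c['pixels'][:,:,::-1]); o=state(); find('wrist',['sauce_a'])
hsv=cv2.cvtColor(c['pixels'],cv2.COLOR_RGB2HSV); m=cv2.inRange(hsv,(18,120,110),(35,255,255))
n,l,s,ce=cv2.connectedComponentsWithStats(m)
for i in range(1,n):
    if s[i,4]>40: print(s[i],np.round(ce[i],1),np.round(ray(c,ce[i],.185,o),4))
imaging.camera('side'); find('side',['jar_a','sauce_a'])
go(.437,-.155,.148)
E
```

```text
time_s: 36.4
tcp_pos: [0.534, -0.2203, 0.1154]
tcp_rot: [-2.263, -2.168, 0.003]
contact_force: [0.1, 0.6, 0.4]
grip_width: 0.0596
finger_force: 0.0
time_s: 36.9
tcp_pos: [0.5157, -0.2057, 0.3036]
tcp_rot: [2.262, 2.164, 0.005]
contact_force: [0.0, 0.6, -0.5]
grip_width: 0.0859
finger_force: 0.0
time_s: 37.4
tcp_pos: [0.4422, -0.1524, 0.2992]
tcp_rot: [2.268, 2.172, 0.001]
contact_force: [0.2, -0.6, -1.0]
grip_width: 0.0856
finger_force: 0.0
t 37.45 tcp [ 0.4426 -0.1528  0.299 ] w 0.0854 F [ 0.1 -0.2 -0.1] ff 0.0
[[0.043, 0.999, 0.001], [0.999, -0.043, -0.001], [-0.001, 0.001, -1.0]] [-0.5   0.2   1.59  0.    1.35 -0.45]
wrist sauce_a [ 0.434 -0.225  0.125] 0.98
wrist sauce_a [ 0.436 -0.143  0.135] 0.82
[237 181  28  27 603] [250.4 193.9] [ 0.4344 -0.1563  0.185 ]
[243 264  26  23 462] [255.3 274.7] [ 0.4349 -0.2406  0.185 ]
side jar_a [ 0.634 -0.166  0.078] 0.73
side jar_a [ 0.544 -0.232  0.074] 0.63
side sauce_a [ 0.446 -0.246  0.099] 0.79
side sauce_a [ 0.442 -0.165  0.097] 0.74
GO shift cm [-0.24 -0.54 15.04] turn deg [-0.02 -0.01 -0.  ] | then-frame shift [-0.24 -0.54 15.04]
```

```bash
python3 -m creep '[[-0.3,-0.7,4,0,0,0,0],[0,0,4,0,0,0,0],[0,0,3.5,0,0,0,0],[0,0,2.5,0,0,0,0],[0,0,1,0,0,0,0.3]]'
python3 -m creep '[[0,0,0,0,0,0,0.7],[0,0,0,0,0,0,1],[0,0,0,0,0,0,1],[0,0,0,0,0,0,1],[0,0,0,0,0,0,1]]'
python3 -m creep '[[0,0,-0.5,0,0,0,1],[0,0,-1.5,0,0,0,1],[0,0,-3,0,0,0,1],[0,0,-3,0,0,0,1],[0,0,0,0,0,0,1]]'
python3 - <<'E'
from h import *
state(); go(.5447,-.1429,.152)
E
```

```text
time_s: 38.15
tcp_pos: [0.434, -0.1548, 0.1462]
tcp_rot: [-2.266, -2.17, 0.002]
contact_force: [-0.6, 0.2, 0.9]
grip_width: 0.0729
finger_force: 0.0
time_s: 38.65
tcp_pos: [0.4357, -0.1556, 0.1503]
tcp_rot: [2.266, 2.171, 0.002]
contact_force: [-1.2, -0.1, 7.2]
grip_width: 0.0328
finger_force: 59.7
time_s: 39.15
tcp_pos: [0.4366, -0.1559, 0.2325]
tcp_rot: [2.263, 2.168, 0.004]
contact_force: [0.0, -0.1, -3.3]
grip_width: 0.0328
finger_force: 59.6
t 39.15 tcp [ 0.4366 -0.1559  0.2325] w 0.0328 F [ 0.  -0.1 -3.3] ff 59.617794449441135
[[0.043, 0.999, 0.007], [0.999, -0.043, -0.004], [-0.003, 0.007, -1.0]] [-0.51  0.25  1.72  0.    1.16 -0.47]
GO shift cm [ 1.79 10.68  8.12] turn deg [ 0.41  0.2  -0.  ] | then-frame shift [ 1.76 10.74  8.05]
```

```bash
python3 -m creep '[[0.4,2.5,0,0,0,0,1],[0.6,3.5,0,0,0,0,1],[0.5,3,0,0,0,0,1],[0.25,1.7,0,0,0,0,1],[0,0,0,0,0,0,1]]'
python3 -m creep '[[0,0,3,0,0,0,1],[0,0,2.5,0,0,0,1],[0,0,1.3,0,0,0,1],[0,0,0,0,0,0,1],[0,0,0,0,0,0,1]]'
python3 - <<'E'
from h import *
state(); go(.5447,-.1429,.1545)
E
```

```text
time_s: 39.65
tcp_pos: [0.5437, -0.1416, 0.2269]
tcp_rot: [-2.266, -2.173, 0.0]
contact_force: [0.1, 0.6, -3.4]
grip_width: 0.0326
finger_force: 60.0
time_s: 40.15
tcp_pos: [0.5419, -0.1423, 0.1606]
tcp_rot: [-2.269, -2.172, 0.001]
contact_force: [0.4, 0.4, -2.1]
grip_width: 0.0324
finger_force: 60.0
t 40.15 tcp [ 0.5419 -0.1423  0.1606] w 0.0324 F [ 0.4  0.4 -2.1] ff 60.003376354579814
[[0.043, 0.999, -0.001], [0.999, -0.043, 0.0], [0.0, -0.001, -1.0]] [-0.39  0.49  1.56  0.    1.09 -0.35]
GO shift cm [-0.05  0.28  0.61] turn deg [-0.05 -0.02 -0.  ] | then-frame shift [-0.05  0.28  0.61]
```

```bash
python3 -m creep '[[0,0.3,0.3,0,0,0,1],[0,0,0.2,0,0,0,1],[0,0,0.1,0,0,0,1],[0,0,0,0,0,0,1]]'
python3 -m creep '[[0,0,0.1,0,0,0,1],[0,0,0,0,0,0,1]]'
```

```text
time_s: 40.55
tcp_pos: [0.5455, -0.1423, 0.1547]
tcp_rot: [2.269, 2.173, 0.0]
contact_force: [1.0, 0.4, -3.3]
grip_width: 0.0323
finger_force: 60.0
time_s: 40.75
tcp_pos: [0.5457, -0.1425, 0.1544]
tcp_rot: [2.268, 2.172, 0.001]
contact_force: [-0.5, -0.2, 3.2]
grip_width: 0.0325
finger_force: 61.0
```

```bash
python3 -m creep '[[0,0,0,0,0,0,0.5],[0,0,0,0,0,0,0.4],[0,0,0,0,0,0,0.4],[0,0,-3,0,0,0,0.4],[0,0,-5,0,0,0,0.4]]'
python3 -m creep '[[0,0,-5,0,0,0,0],[-2,-3,-1.5,0,0,0,0],[-2.5,-3,0,0,0,0,0],[-2.5,-3,0,0,0,0,0],[-2.5,-2,0,0,0,0,0]]'
python3 -m creep '[[0,0,0,0,0,0,0],[0,0,0,0,0,0,0]]'
python3 - <<'E'
from h import *
c=imaging.camera('wrist'); o=state()
hsv=cv2.cvtColor(c['pixels'],cv2.COLOR_RGB2HSV); m=cv2.inRange(hsv,(18,120,110),(35,255,255))
n,l,s,ce=cv2.connectedComponentsWithStats(m)
for i in range(1,n):
    if s[i,4]>40: print(s[i],np.round(ce[i],1),np.round(ray(c,ce[i],.185,o),4))
imaging.camera('side'); find('side',['jar_a','sauce_a'])
go(.436,-.2405,.148)
E
```

```text
time_s: 41.25
tcp_pos: [0.5439, -0.1417, 0.2314]
tcp_rot: [-2.264, -2.168, 0.005]
contact_force: [1.6, -1.3, -0.4]
grip_width: 0.0512
finger_force: 0.0
time_s: 41.75
tcp_pos: [0.4299, -0.233, 0.2991]
tcp_rot: [2.268, 2.173, 0.0]
contact_force: [0.6, 0.6, 1.1]
grip_width: 0.0858
finger_force: 0.0
time_s: 41.95
tcp_pos: [0.4315, -0.2328, 0.2988]
tcp_rot: [2.27, 2.171, 0.001]
contact_force: [0.2, 0.5, -0.8]
grip_width: 0.0851
finger_force: 0.0
t 42.0 tcp [ 0.4319 -0.2323  0.2987] w 0.0856 F [-0.6  0.5  0.9] ff 0.0
[[0.044, 0.999, 0.001], [0.999, -0.044, 0.0], [0.0, 0.001, -1.0]] [-0.65  0.24  1.53  0.    1.36 -0.61]
[379  58  34  37 927] [395.5  75.8] [ 0.5465 -0.1408  0.185 ]
[ 69 119   9   8  49] [ 73.2 122.5] [ 0.2768 -0.166   0.185 ]
[250 184  28  27 591] [263.3 196.8] [ 0.4353 -0.239   0.185 ]
side jar_a [ 0.633 -0.163  0.077] 0.9
side jar_a [ 0.545 -0.232  0.074] 0.66
side sauce_a [ 0.555 -0.15   0.099] 0.73
side sauce_a [ 0.443 -0.247  0.099] 0.69
GO shift cm [-0.86  0.41 15.05] turn deg [ 0.01 -0.02  0.  ] | then-frame shift [-0.86  0.41 15.05]
```

Sauce 1 stands upright in cell 1; the second bottle's cap is at (0.435, -0.240).

```bash
python3 -m creep '[[-0.8,0.4,4,0,0,0,0],[0,0,4,0,0,0,0],[0,0,3.5,0,0,0,0],[0,0,2.5,0,0,0,0],[0,0,1,0,0,0,0.3]]'
python3 -m creep '[[0,0,0,0,0,0,0.7],[0,0,0,0,0,0,1],[0,0,0,0,0,0,1],[0,0,0,0,0,0,1],[0,0,0,0,0,0,1]]'
python3 -m creep '[[0,0,-0.5,0,0,0,1],[0,0,-1.5,0,0,0,1],[0,0,-3,0,0,0,1],[0,0,-3,0,0,0,1],[0,0,0,0,0,0,1]]'
python3 - <<'E'
from h import *
state(); go(.45,-.06,.24); go(.553,-.0643,.24)
E
```

```text
time_s: 42.65
tcp_pos: [0.4347, -0.2392, 0.1461]
tcp_rot: [-2.264, -2.171, 0.001]
contact_force: [-0.4, 0.1, 0.0]
grip_width: 0.0729
finger_force: 0.0
time_s: 43.15
tcp_pos: [0.436, -0.2413, 0.1504]
tcp_rot: [2.266, 2.171, 0.001]
contact_force: [-0.6, 1.1, 6.5]
grip_width: 0.0326
finger_force: 59.8
time_s: 43.65
tcp_pos: [0.4368, -0.2419, 0.2328]
tcp_rot: [2.263, 2.167, 0.002]
contact_force: [0.9, -0.3, -1.7]
grip_width: 0.0324
finger_force: 59.5
t 43.65 tcp [ 0.4368 -0.2419  0.2328] w 0.0324 F [ 0.9 -0.3 -1.7] ff 59.45514487219043
[[0.043, 0.999, 0.007], [0.999, -0.043, -0.005], [-0.005, 0.007, -1.0]] [-0.66  0.31  1.63  0.    1.19 -0.62]
GO shift cm [18.22  0.54 -0.8 ] turn deg [ 0.39  0.27 -0.  ] | then-frame shift [18.23  0.54 -0.72]
GO shift cm [18.24 10.85 -0.73] turn deg [ 0.39  0.27 -0.  ] | then-frame shift [18.24 10.85 -0.72]
```

```bash
python3 -m creep '[[3,0,0,0,0,0,1],[4.5,0,0,0,0,0,1],[4.5,0,0,0,0,0,1],[4.2,0.4,0,0,0,0,1],[2,3,0,0,0,0,1]]'
python3 -m creep '[[0,4,0,0,0,0,1],[0,3.4,0,0,0,0,1],[0,0,0,0,0,0,1],[0,0,2.5,0,0,0,1],[0,0,2.5,0,0,0,1]]'
python3 -m creep '[[0,0,1.3,0,0,0,1],[0,0,0,0,0,0,1],[0,0,0,0,0,0,1]]'
python3 - <<'E'
from h import *
state(); go(.553,-.0643,.1545)
E
```

```text
time_s: 44.15
tcp_pos: [0.4743, -0.0569, 0.228]
tcp_rot: [-2.264, -2.172, 0.003]
contact_force: [0.2, -1.8, -1.2]
grip_width: 0.0324
finger_force: 59.6
time_s: 44.65
tcp_pos: [0.5502, -0.0634, 0.1776]
tcp_rot: [-2.268, -2.173, 0.0]
contact_force: [-0.7, -0.1, -2.3]
grip_width: 0.0323
finger_force: 59.9
time_s: 44.95
tcp_pos: [0.5504, -0.0636, 0.1657]
tcp_rot: [-2.269, -2.172, 0.001]
contact_force: [-0.5, -0.2, -1.3]
grip_width: 0.0328
finger_force: 59.9
t 44.95 tcp [ 0.5504 -0.0636  0.1657] w 0.0328 F [-0.5 -0.2 -1.3] ff 59.9083527456969
[[0.043, 0.999, -0.001], [0.999, -0.043, 0.0], [0.0, -0.001, -1.0]] [-0.25  0.48  1.57  0.    1.1  -0.21]
GO shift cm [-0.06  0.26  1.12] turn deg [-0.04 -0.01 -0.  ] | then-frame shift [-0.06  0.26  1.12]
```

```bash
python3 -m creep '[[0,0.2,0.6,0,0,0,1],[0,0,0.3,0,0,0,1],[0,0,0.2,0,0,0,1],[0,0,0,0,0,0,1]]'
python3 -m creep '[[0,0,0.1,0,0,0,1],[0,0,0,0,0,0,1]]'
```

```text
time_s: 45.35
tcp_pos: [0.553, -0.0636, 0.1547]
tcp_rot: [2.269, 2.173, 0.0]
contact_force: [0.5, -0.2, -2.6]
grip_width: 0.0329
finger_force: 59.9
time_s: 45.55
tcp_pos: [0.5532, -0.0636, 0.1545]
tcp_rot: [2.268, 2.172, 0.001]
contact_force: [-1.4, -0.0, 3.5]
grip_width: 0.0328
finger_force: 60.9
```

```bash
python3 -m creep '[[0,0,0,0,0,0,0.5],[0,0,0,0,0,0,0.4],[0,0,0,0,0,0,0.4],[0,0,-3,0,0,0,0.4],[0,0,-5,0,0,0,0.4]]'
python3 -m creep '[[0,0,-5,0,0,0,0],[0,-4,-3,0,0,0,0],[0,-4,0,0,0,0,0],[0,-4,0,0,0,0,0],[0,0,0,0,0,0,0]]'
python3 -m creep '[[0,0,0,0,0,0,0],[0,0,0,0,0,0,0],[0,0,0,0,0,0,0]]'
python3 - <<'E'
from h import *
state(); s=imaging.camera('side'); cv2.imwrite('pics/s14.png',cv2.resize(s['pixels'][110:330,190:390],None,fx=2.7,fy=2.7,interpolation=cv2.INTER_CUBIC)[:,:,::-1]); find('side',['jar_a','sauce_a','tin_a','spout','sleeve'])
imaging.camera('top'); find('top',['tin_a','jar_a','sauce_a','spout','soy'])
E
```

```text
time_s: 46.05
tcp_pos: [0.5512, -0.0632, 0.2313]
tcp_rot: [-2.264, -2.168, 0.006]
contact_force: [1.1, -0.2, 0.0]
grip_width: 0.0513
finger_force: 0.0
time_s: 46.55
tcp_pos: [0.4291, -0.0577, 0.314]
tcp_rot: [-2.268, -2.172, 0.001]
contact_force: [-0.5, -1.0, -0.1]
grip_width: 0.0855
finger_force: 0.0
time_s: 46.85
tcp_pos: [0.434, -0.0586, 0.3134]
tcp_rot: [-2.269, -2.173, -0.0]
contact_force: [0.6, 0.4, 1.4]
grip_width: 0.0852
finger_force: 0.0
t 46.85 tcp [ 0.434  -0.0586  0.3134] w 0.0852 F [0.6 0.4 1.4] ff 0.0
[[0.043, 0.999, -0.0], [0.999, -0.043, 0.0], [0.0, -0.0, -1.0]] [-0.31  0.13  1.63  0.    1.37 -0.27]
side jar_a [ 0.632 -0.162  0.078] 0.93
side jar_a [ 0.545 -0.233  0.075] 0.91
side sauce_a [ 0.554 -0.154  0.101] 0.73
side sauce_a [ 0.561 -0.071  0.101] 0.66
side tin_a [ 0.644 -0.083  0.062] 0.91
side tin_a [ 0.621 -0.242  0.059] 0.7
side spout [0.505 0.256 0.156] 0.66
side spout [ 0.585 -0.184  0.015] 0.64
side sleeve [0.516 0.246 0.102] 0.54
top tin_a [ 0.616 -0.223  0.057] 0.6
top tin_a [ 0.63  -0.198  0.019] 0.58
top tin_a [ 0.648 -0.083  0.059] 0.46
top jar_a [ 0.613 -0.151  0.102] 0.47
top sauce_a [ 0.617 -0.152  0.098] 0.72
top sauce_a [ 0.634 -0.202  0.017] 0.69
top sauce_a [0.553 0.251 0.034] 0.67
top spout [0.491 0.262 0.163] 0.53
top soy [0.309 0.358 0.135] 0.68
top soy [ 0.616 -0.152  0.101] 0.28
```

View pics/s14.png

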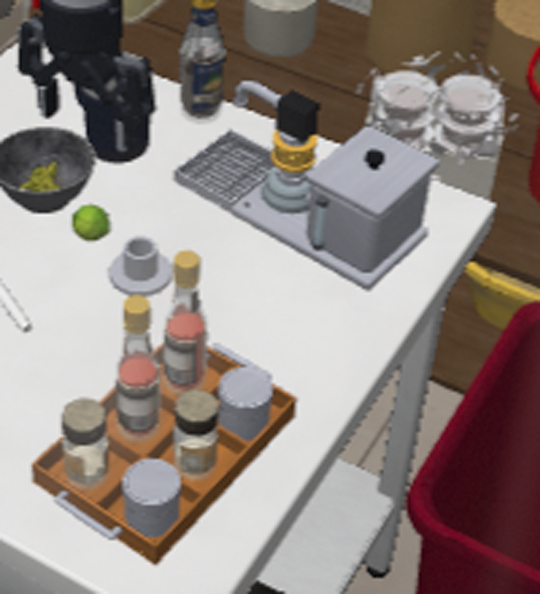

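```bash
python3 -c "
from station import robot
print(robot.job_done())"
```

```text
the job is handed in; nothing more can be done
None
```

I handed the job in at about 47 s: the spout is locked in the coupler with its outlet over the drip tray, all six jars, tins and bottles stand in their own crate cells, and the tall dark bottle was left alone; `job_done()` returned no verdict, so this rests on the last side picture and the force readings.

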